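Load the sample canister onto the shaker and pin it

ROBOT

A 7-joint arm with a two-finger parallel gripper is mounted at the origin on a cart in front of the work surface, level with it; the furniture and walls round the work are solid. World frame = base frame: x ahead of the robot, y to its left, z up, the work surface at z = 0. Lengths are in m, angles in rad, forces in N, time in s.
With the tool pointing down it reaches from about 0.425 to 0.875 m from the base axis. Payload 4.7 kg.
Tool frame: the origin (TCP) lies midway between the tips of the shut fingers; the grasp point (between the pads) lies 19 mm behind it; z points along the fingers, y is the line along which they close (so a half turn about z gives the same grasp; the last joint's range is limited). The gripper opens to 87 mm and grips with 3 to 60 N. Pads are 19 mm wide; open, the fingers measure 117 mm over their backs; the gripper's body (75 mm by 190 mm) begins 51 mm behind the grasp point.
Start: joints at [1.206, 0.321, -0.07, 1.45, 0.023, 1.371, -0.057], TCP at [0.24, -0.604, 0.223] pointing down, gripper open.
Joint ranges: [-2.86, 2.86], [-0.3, 2.09], [-1.38, 1.24], [0.06, 2.45], [-1.56, 4.7], [0.09, 2.05], [-2.69, 2.69]. Speed limits (rad/s): [2.57, 2.57, 3.14, 3.14, 3.14, 3.14, 3.14].

INTERFACE

Orientations are given as a rotation vector (axis times angle).
In Python, from bench import ctrl gives the robot as it stands. The module is installed in compiled form; this text tells all that it offers.
- The arm moves only by the tool carry_out, never from a script. Its argument "steps" is a list of rows, each a list of 7 numbers: the turn, a rotation vector about the world's x, y, z in degrees, then the shift along the world's x, y, z in cm, then the opening, from 0 (shut) to 1 (fully open). A call has 1 to 12 rows; each row is the pose to reach, as a shift and turn from the pose commanded when the call began; what a row does not reach only later rows make up. A row lasts 1/10 s, in which the tool goes at most 50 mm and 8.59 degrees, less where a joint would pass 70% of its speed; a pose out of reach is approached as far as the arm can. A call with a gripper value outside its range is refused whole. The fingers move at their own pace and stop on an object; "squeeze" is the grip in N (left out, the last holds). Time passes only in rows, so rows that repeat a pose let the fingers close. It gives the time, the measured TCP pose, the force, the opening and the grip force at its end, in the units of the state.
- ctrl.get_state(): the state, without advancing time (a new reading comes with each control period).
- ctrl.get_image(name): name is "side" or "top"; returns a dict with "pixels" (400x640x3 uint8, red, green, blue), "camera_matrix" (3x3 intrinsics, pixels), "cam_to_world" (4x4, takes a point from camera to world coordinates). Camera axes: x right, y down, z forward; pixel columns grow to the right and rows downward; lengths in m; the calibration is good to about 2 mm. A picture is of the moment at which its call begins. There is no depth.
- ctrl.close_job(): hands the job in; it is judged then, once.
The state is a dict: "time": time; "joint_positions": joint angles; "qd": joint speeds; "joint_torque": joint torques, N m; "position": TCP position; "tool_rot": TCP orientation; "ft_force": force on the tool from outside, world axes, zero at the start; "torque": the same for the moment, N m; "grip_width": opening from 0.0 (shut) to 1.0 (fully open); "grip_force": force on a finger pad.
Only numpy, scipy, OpenCV 4.12 (cv2) and the standard library are available. Lean on these libraries where they do the work, as an engineer would, in place of code of your own. Each camera call takes 0.05 s, during which the arm holds its last target. There are 200 camera calls.

TASK

Lift the steel canister of sample tubes by its swinging bail off the wire stand, set it down gently on the shaker plate beside it, down between the white studs with its lug in the metal bracket, and let go of it. Then push the lock pin, nose first, fully home through the bracket and the canister's lug so that the canister cannot walk off while shaking. Keep the canister upright and do not disturb the other things.

Things in the scene. Friction and masses are not known exactly. Their poses are not given: they have to be found in the camera images.
- canister: Open steel canister, 97 diameter at the foot, 101 at the rim, 124 high, holding three capped tubes, about 0.5 kg; too wide to grasp round. Origin: centre of its underside, z up. On its -x side an upright lug plate 26 wide, 6 thick (x -82 to -76, z 14 to 49) hangs from a strap, with a 15 hole along x at z = 31. The bail swings on ears on its +y and -y sides.
- bail: Bail (bucket handle) of steel wire with a black grip bar 14 thick, 72 long. Origin: middle of its hinge axis (canister 0, 0, 110), y along hinge axis and bar, z towards the bar, 76 away. Swings freely; starts folded to the canister's +x side, bar about 65 out from the canister's axis and 22 above its rim; goes upright and 20 degrees past. Lifted by it, the canister hangs level.
- bail_grip (a point): Middle of the grip bar; axes as the bail.
- wire_stand: Steel wire stand, 138 wide, fixed to the bench. Origin: centre of its underside. Its cross wires carry the canister's underside at z = 52; a guard hoop (113 diameter) round the canister's foot reaches z = 63.
- shaker: Low white shaker, 200 by 180, fixed; knobs face -x. Origin: centre of its underside. Its metal plate (top 66 up) slides along y and is braked hard where it stopped, up to 15 off centre; where is not reported: feel or see it. On the plate's midline: the seat for the canister's centre (x 22), ringed by six white domed studs 12 high, about 1.7 clear of the canister's wall, and the lock bracket.
- lug_hole (a point): Centre of the 15 hole in the lug's outer (-x) face; axes as the canister. Bracket on the shaker plate (shaker frame): face plate x -78 to -64, 46 wide, top 114 up, with a 14 pin hole along x on the plate's midline, 97 up; behind it two cheeks 29.5 apart, flared on top, take the lug. Seated, the lug's hole lies behind the bracket's; the pin goes in along the shaker's +x.
- lock_pin: Lock pin, 110 long, lying on the bench: black square grip 22 by 22, 64 long, then a steel shank 12 thick, 46 long, its last 12 tapering to 6. Origin: below the shoulder where shank meets grip, on the grip's underside; x along the pin towards the nose; its axis is at z = 11.
- pin_grip (a point): Middle of the pin's grip, on the pin's axis; axes as the pin.
- pin_shoulder (a point): The pin's shoulder (the front end of the grip), on the pin's axis.
- pin_tip (a point): Nose of the pin, on its axis.
- timer: Bystander: small white timer, 58 by 66 by 18.
- lamp_near: Bystander: small metal spirit lamp with its cap on, 59 diameter, 84 high.
- beaker: Bystander: small clear beaker, 46 diameter, 58 high.
- marker_0: Bystander: white marker pen, 134 long, lying.
Not all that is in view belongs to the job. Leave any red look-alike of the lock_pin alone.

How it is judged:
By the outcome, as a careful person would: the job done as asked, in the order asked, and still so for the second after the job is handed in, with the robot touching nothing.
It also fails if it takes over 72 s, if anything falls off the work surface, if the arm or the gripper's body presses on something with over 40 N, if the wrist force passes 120 N, or if a joint passes its speed limit or range.

## Working session

There is one attempt and no reset: what is moved stays moved. The work goes in short steps, Python scripts to look and compute and a tool call to move; the robot and the scene stay as the last step left them, time stands still between calls to the robot, and variables do not carry over. Pictures are saved under pics/ and viewed, at most 10 in all, crops included, and the job is handed in when it is done.

Besides the shell and the picture viewer there is one more tool, called after ">>>" as name(argument=value, ...), one argument or row to a line, values as JSON. carry_out: Moves the arm, as the interface text tells. Its arguments: {"type":"object","properties":{"steps":{"type":"array","items":{"type":"array","items":{"type":"number"}}},"squeeze":{"type":"number"}},"required":["steps"]}

```bash
mkdir -p pics; cat > h.py <<'E'
import numpy as np, cv2
from bench import ctrl
def grab(name,fn):
    d=ctrl.get_image(name); cv2.imwrite(f'pics/{fn}.png',d['pixels'][:,:,::-1]); np.savez(f'{fn}.npz',K=d['camera_matrix'],T=d['cam_to_world']); return d
def ray(fn,u,v):
    c=np.load(fn+'.npz'); K,T=c['K'],c['T']
    r=T[:3,:3]@np.linalg.inv(K)@[u,v,1]; return T[:3,3],r
def atz(fn,u,v,z):
    o,r=ray(fn,u,v); return o+r*(z-o[2])/r[2]
def proj(fn,p):
    c=np.load(fn+'.npz'); K,T=c['K'],c['T']
    p=np.atleast_2d(p); q=(p-T[:3,3])@T[:3,:3]; q=q@K.T; return q[:,:2]/q[:,2:]
def tri(a,ua,b,ub):
    o1,r1=ray(a,*ua);o2,r2=ray(b,*ub); A=np.c_[r1,-r2]; s=np.linalg.lstsq(A,o2-o1,rcond=None)[0]
    p,q=o1+r1*s[0],o2+r2*s[1]; return (p+q)/2,np.linalg.norm(p-q)
E
python3 - <<'E'
from h import *
for n in('top','side'):
    d=grab(n,n+'0'); print(d['camera_matrix'],d['cam_to_world'].round(3))
print(ctrl.get_state())
E
```

```text
[[460.85729358   0.         321.91820819]
 [  0.         460.85729358 201.73667695]
 [  0.           0.           1.        ]] [[ 4.000e-03 -9.920e-01  1.300e-01  4.150e-01]
 [-1.000e+00 -1.000e-03  1.900e-02 -7.900e-02]
 [-1.800e-02 -1.300e-01 -9.910e-01  1.472e+00]
 [ 0.000e+00  0.000e+00  0.000e+00  1.000e+00]]
[[428.7104044    0.         316.16786762]
 [  0.         428.7104044  196.58747857]
 [  0.           0.           1.        ]] [[ 0.852 -0.206  0.482 -0.12 ]
 [-0.524 -0.331  0.784 -1.22 ]
 [-0.002 -0.921 -0.39   0.744]
 [ 0.     0.     0.     1.   ]]
{'time': 0.1, 'joint_positions': array([ 1.20611797,  0.32172554, -0.07006101,  1.451543  ,  0.0226298 ,
        1.37078466, -0.05688905]), 'qd': array([ 2.83825359e-05, -2.26461391e-03, -1.13486134e-03, -1.63084113e-03,
       -3.85219110e-04, -2.26094017e-03, -6.74439395e-04]), 'joint_torque': array([ 4.34999274e-04, -4.92569304e+01, -4.05523963e-01, -3.13403070e+01,
       -6.41196314e-02,  3.94291466e-02,  1.08230111e-04]), 'position': array([ 0.24011309, -0.60350328,  0.22159088]), 'tool_rot': array([-3.08382587e+00, -5.91163003e-01,  6.92288218e-04]), 'ft_force': array([0.34584334, 0.11945199, 0.05464565]), 'torque': array([-0.00845179, -0.03748027,  0.0299837 ]), 'grip_force': 0.0, 'grip_width': 0.9995812690960738}
```

View pics/top0.png

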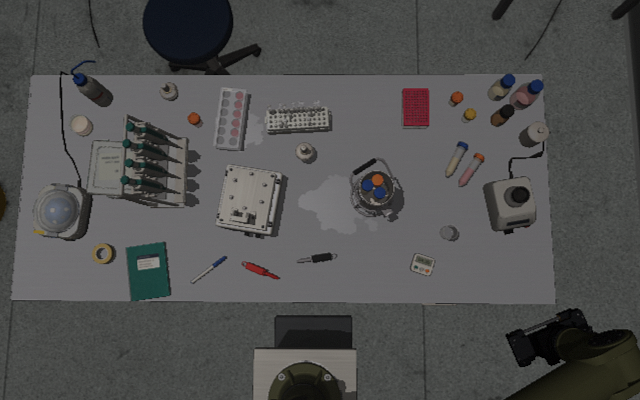

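View pics/side0.png

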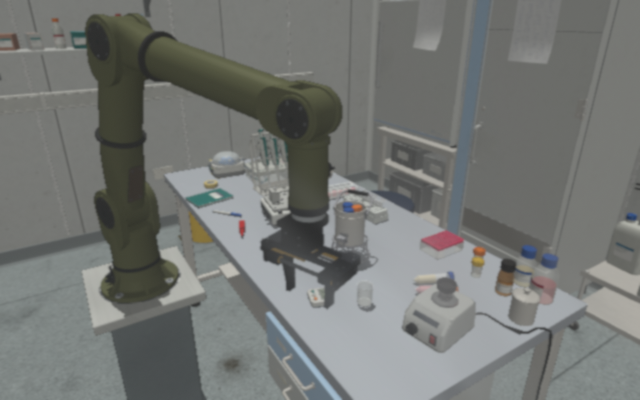

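The top view shows the canister on its stand at (375,190), the shaker at (250,200), a black/steel pin at (317,258) and a red look-alike at (262,270). The marker pen is at (209,269), and the timer and beaker are at (423,264) and (449,233). The black one with the steel shank fits the description of the lock pin, so I'll enlarge it to confirm.

```bash
python3 - <<'E'
from h import *
a=cv2.imread('pics/top0.png')[140:290,205:415]
cv2.imwrite('pics/c1.png',cv2.resize(a,None,fx=3.8,fy=3.8,interpolation=cv2.INTER_CUBIC))
E
```

```text
(no output)
```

View pics/c1.png

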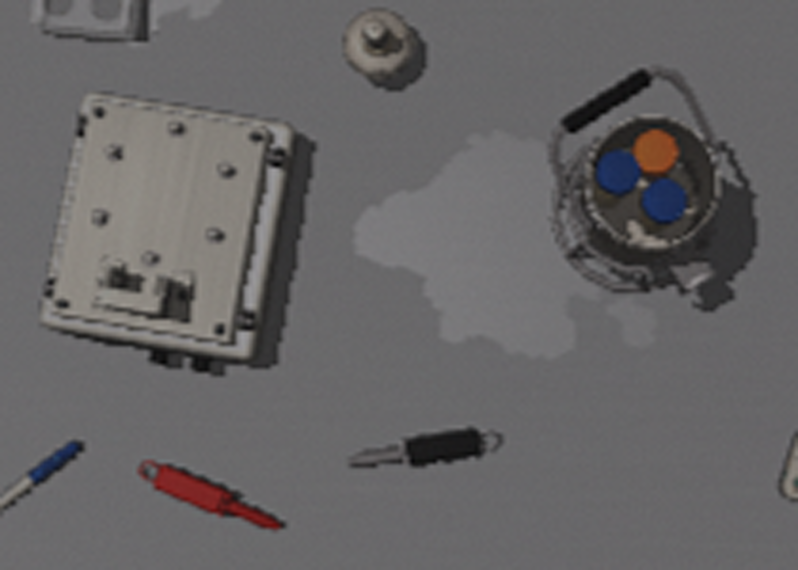

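```bash
python3 - <<'E'
from h import *
from scipy.optimize import least_squares
P=lambda x,y:((x+.5)/3.8-.5+205,(y+.5)/3.8-.5+140)
A=lambda x,y,z:atz('top0',*P(x,y),z)
S=np.array([A(x,y,.075) for x,y in [(176,128),(115,152),(227,170),(100,217),(215,235),(151,258)]])
f=least_squares(lambda p:np.hypot(*(S[:,:2]-p[:2]).T)-p[2],[*S[:,:2].mean(0),.06])
print('studs',S.round(4)[:,:2].tolist(),'circ',f.x.round(4),'res',(f.fun*1e3).round(1)); 
for k in S: d=k[:2]-f.x[:2]; print(np.degrees(np.arctan2(d[1],d[0])).round(1),end=' ')
print('plate bolts',[A(x,y,.067)[:2].round(4).tolist() for x,y in[(98,111),(258,134),(62,303),(221,329)]])
print('body corners',[A(x,y,.055)[:2].round(4).tolist() for x,y in[(85,95),(295,124),(42,324),(250,360)]])
print('knobs',[A(x,y,.03)[:2].round(4).tolist() for x,y in[(165,357),(207,365)]])
print('bracket top',[A(x,y,.114)[:2].round(4).tolist() for x,y in[(97,305),(180,315)]])
b1,b2=A(568,128,.198),A(648,76,.198);print('bar',b1.round(4),b2.round(4),np.linalg.norm(b1-b2),'mid',(b1+b2)/2, np.degrees(np.arctan2(*(b2-b1)[[1,0]])))
R=np.array([A(x,y,.176)[:2] for x,y in[(585,190),(722,180),(652,115),(650,248),(607,135),(700,133),(604,230),(703,225)]])
f=least_squares(lambda p:np.hypot(*(R-p[:2]).T)-p[2],[*R.mean(0),.05]);print('rim',f.x.round(4),(f.fun*1e3).round(1))
print('lug',A(690,282,.09))
for n,x,y in[('tip',350,462),('shoulder',406,454),('gripend',481,442),('ring',501,440)]: print(n,A(x,y,.011).round(4))
E
```

```text
studs [[0.6864, 0.1672], [0.6666, 0.2164], [0.6518, 0.1249], [0.6132, 0.2271], [0.5987, 0.1336], [0.5799, 0.1849]] circ [0.6326 0.1756 0.0541] res [ 0.4 -0.9  0.1  1.  -0.  -0.5]
-8.9 50.3 -69.3 110.6 -128.9 170.0 plate bolts [[0.7021, 0.2331], [0.683, 0.1013], [0.5441, 0.2576], [0.5234, 0.1284]]
body corners [[0.7181, 0.247], [0.6937, 0.0724], [0.528, 0.2763], [0.4992, 0.1061]]
knobs [[0.503, 0.1797], [0.4965, 0.1448]]
bracket top [[0.5383, 0.2189], [0.5306, 0.1537]]
bar [ 0.6626 -0.1449  0.198 ] [ 0.7018 -0.2043  0.198 ] 0.071171142260204 mid [ 0.6821867  -0.17458872  0.198     ] -56.59843395970376
rim [ 0.6261 -0.2093  0.0506] [ 0.5  0.9  0.1 -0.5 -1.5  0.7  1.3 -1.4]
lug [ 0.55970163 -0.24623001  0.09      ]
tip [0.4176 0.0273 0.011 ]
shoulder [ 0.4244 -0.0191  0.011 ]
gripend [ 0.4344 -0.0812  0.011 ]
ring [ 0.4361 -0.0978  0.011 ]
```

The pin is the black one: its grip spans crop (406..481, 454..442) and its shank tip is at (350,462), giving a length of 109.8 mm. The red one is the decoy. The studs fit a circle of 54 mm, so the seat is at (0.633, 0.176) with yaw -9.4°. The bail bar is at (0.682, -0.174) and the canister's yaw is 33°. Next I'll move above the bar.

>>> carry_out(
  steps=[
    [0,0,0,0,0,5,0.5],
    [0,0,8.5,4,4,10,0.28],
    [0,0,17,8,8,10,0.28],
    [0,0,25.5,12,12,10,0.28],
    [0,0,34,16,16,10,0.28],
    [0,0,42.5,20,20,10,0.28],
    [0,0,51,24,24,10,0.28],
    [0,0,59.5,28,28,10,0.28],
    [0,0,68,32,31.5,10,0.28],
    [0,0,76.5,36,35,10,0.28],
    [0,0,85,40,39,10,0.28],
    [0,0,93.5,44.2,43,10,0.28],
  ],
)

```text
time: 1.3
position: [0.6249, -0.2282, 0.3222]
tool_rot: [-1.676, -2.657, 0.0]
ft_force: [0.0, -0.9, -0.4]
grip_width: 0.283
grip_force: 0.0
```

>>> carry_out(
  steps=[
    [0,0,8,0,0,-3,0.28],
    [0,0,8,0,0,-6,0.28],
    [0,0,8,0,0,-7,0.28],
    [0,0,8,0,0,-7,0.28],
  ],
)

```text
time: 1.7
position: [0.6226, -0.2298, 0.2504]
tool_rot: [-1.494, -2.759, 0.001]
ft_force: [0.2, 0.0, 0.0]
grip_width: 0.278
grip_force: 0.0
```

```bash
python3 - <<'E'
from h import *
grab('side','side1');grab('top','top1');s=ctrl.get_state();print(s)
a=cv2.imread('pics/side1.png')[130:280,270:430]
b=cv2.imread('pics/top1.png')[110:240,300:440]
cv2.imwrite('pics/c2.png',np.hstack([cv2.resize(a,(400,375),interpolation=2),cv2.resize(b,(400,375),interpolation=2)]))
E
```

```text
{'time': 1.8, 'joint_positions': array([ 0.7167785 ,  0.39074007, -0.54942906,  1.34755791,  0.20176315,
        1.45711485,  0.75705134]), 'qd': array([ 0.00088358, -0.01276843, -0.00543668, -0.01905485, -0.00060762,
       -0.00363246,  0.00086094]), 'joint_torque': array([-4.74553532e-02, -4.77383745e+01, -5.66950589e+00, -2.99186647e+01,
       -1.53325178e-02,  9.33775445e-02, -2.07423858e-03]), 'position': array([ 0.62415949, -0.23014595,  0.25375045]), 'tool_rot': array([1.49505708e+00, 2.76145276e+00, 3.11902128e-04]), 'ft_force': array([-0.43316183,  0.26972328,  0.39943371]), 'torque': array([ 7.17662200e-05, -9.43119136e-02,  9.78047726e-03]), 'grip_force': 0.0, 'grip_width': 0.28329846532480946}
```

View pics/c2.png

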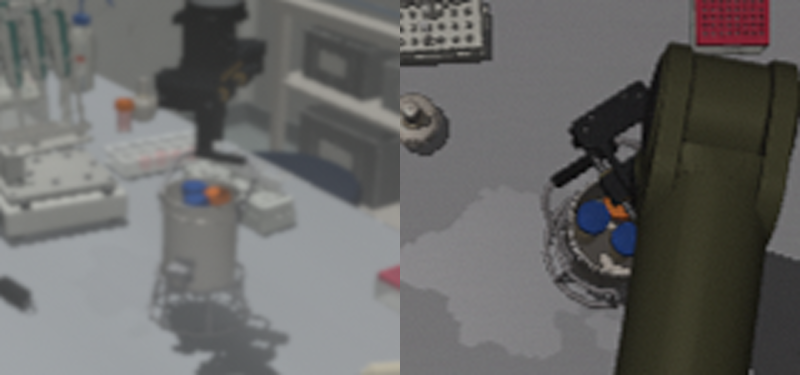

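The picture shows the arm stopped short of the bar: the gripper is over the canister centre, the bar end is at about top (360,168), and the caps sit about level with the rim. I'll shift the remaining distance.

>>> carry_out(
  steps=[
    [0,0,0,3,3,0,0.28],
    [0,0,0,5.8,5.6,0,0.28],
    [0,0,0,5.8,5.6,0,0.28],
    [0,0,0,5.8,5.6,0,0.28],
    [0,0,0,5.8,5.6,0,0.28],
  ],
)

```text
time: 2.3
position: [0.6818, -0.1752, 0.2538]
tool_rot: [1.496, 2.76, -0.001]
ft_force: [-0.4, -0.3, -0.2]
grip_width: 0.279
grip_force: 0.0
```

```bash
python3 - <<'E'
from h import *
for i in range(3):
    d=grab('top','top2');s=ctrl.get_state();print(s['position'].round(4),s['tool_rot'].round(3))
grab('side','side2')
a=cv2.imread('pics/side2.png')[130:250,290:418]
b=cv2.imread('pics/top2.png')[110:230,320:448]
cv2.imwrite('pics/c3.png',np.hstack([cv2.resize(a,(400,375),interpolation=2),cv2.resize(b,(400,375),interpolation=2)]))
E
```

```text
[ 0.6816 -0.1756  0.2536] [ 1.497e+00  2.760e+00 -1.000e-03]
[ 0.6814 -0.1756  0.2534] [ 1.497e+00  2.760e+00 -1.000e-03]
[ 0.6814 -0.1754  0.2533] [ 1.497e+00  2.761e+00 -1.000e-03]
```

View pics/c3.png

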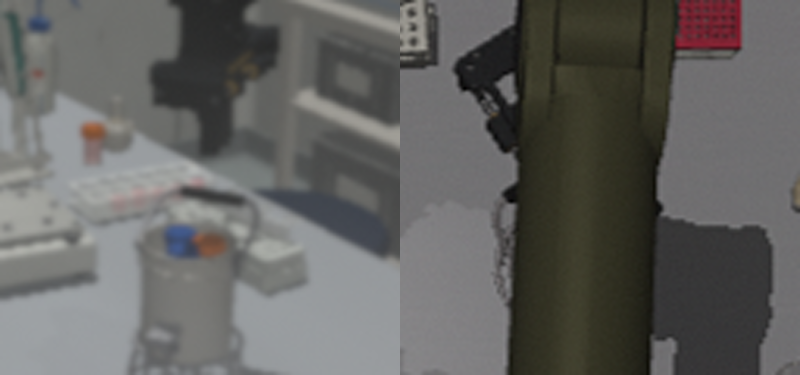

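The side view shows the bar at (348..368, 191..194) with the fingers right above it. I'll check that against the computed position.

```bash
python3 - <<'E'
from h import *
print(proj('side2',[[.682,-.174,.199],[.6626,-.1449,.199],[.7018,-.2043,.199],[.6814,-.1754,.2533]]))
P=lambda x,y:((x+.5)/3.8-.5+205,(y+.5)/3.8-.5+140)
print(tri('top0',P(608,102),'side0',(357.7,192.3)))
E
```

```text
[[357.24873404 193.49021356]
 [347.3571495  191.83265544]
 [367.65292787 195.27487981]
 [357.94589707 178.28030903]]
(array([ 0.68191944, -0.17468754,  0.20331135]), np.float64(0.0020133681805929895))
```

>>> carry_out(
  steps=[
    [0,0,0,0,0,-3,0.28],
    [0,0,0,0,0,-5,0.28],
    [0,0,0,0,0,-6,0.28],
    [0,0,0,0,0,-6.9,0.28],
    [0,0,0,0,0,-6.9,0.28],
    [0,0,0,0,0,-6.9,0.0],
    [0,0,0,0,0,-6.9,0.0],
    [0,0,0,0,0,-6.9,0.0],
    [0,0,0,0,0,-6.9,0.0],
  ],
  squeeze=5,
)

```text
time: 3.4
position: [0.6829, -0.1731, 0.1847]
tool_rot: [1.493, 2.762, 0.002]
ft_force: [1.4, 0.6, 1.4]
grip_width: 0.157
grip_force: 5.0
```

>>> carry_out(
  steps=[
    [0,0,0,-0.3,-0.2,0.55,0],
    [0,0,0,-0.64,-0.42,1.1,0],
    [0,0,0,-1.0,-0.67,1.55,0],
    [0,0,0,-1.41,-0.93,2.0,0],
    [0,0,0,-1.87,-1.22,2.4,0],
    [0,0,0,-2.33,-1.52,2.78,0],
    [0,0,0,-2.33,-1.52,2.78,0],
  ],
)

```text
time: 4.1
position: [0.6582, -0.1899, 0.2123]
tool_rot: [1.496, 2.761, -0.001]
ft_force: [0.9, 1.2, 2.2]
grip_width: 0.157
grip_force: 5.0
```

>>> carry_out(
  steps=[
    [0,0,0,-0.5,-0.33,0.28,0],
    [0,0,0,-1.0,-0.66,0.56,0],
    [0,0,0,-1.54,-1.01,0.73,0],
    [0,0,0,-2.07,-1.36,0.9,0],
    [0,0,0,-2.63,-1.72,0.96,0],
    [0,0,0,-3.18,-2.09,1.0,0],
    [0,0,0,-3.18,-2.09,1.0,0],
  ],
)

```text
time: 4.8
position: [0.626, -0.2107, 0.2216]
tool_rot: [1.496, 2.762, -0.001]
ft_force: [0.4, 0.9, 0.2]
grip_width: 0.159
grip_force: 5.0
```

>>> carry_out(
  steps=[
    [0,0,0,0,0,0,0],
    [0,0,0,0,0,0,0],
    [0,0,0,0,0,0.4,0],
    [0,0,0,0,0,0.8,0],
    [0,0,0,0,0,1.2,0],
    [0,0,0,0,0,1.6,0],
    [0,0,0,0,0,2.0,0],
    [0,0,0,0,0,3.0,0],
    [0,0,0,0,0,4,0],
    [0,0,0,0,0,5,0],
    [0,0,0,0,0,5,0],
    [0,0,0,0,0,5,0],
  ],
  squeeze=40,
)

```text
time: 6.0
position: [0.6271, -0.2095, 0.2719]
tool_rot: [1.494, 2.763, 0.0]
ft_force: [-0.3, 0.2, -4.9]
grip_width: 0.145
grip_force: 40.0
```

>>> carry_out(
  steps=[
    [0,0,0,0,0,1.5,0],
    [0,0,-1,0,0.2,3.5,0],
    [0,0,-2,0,0.6,5.5,0],
    [0,0,-4,0,1.2,6.5,0],
    [0,0,-6,0,2.2,7,0],
    [0,0,-8,0,3.6,7,0],
    [0,0,-10,0.1,5.2,7,0],
    [0,0,-12,0.1,7,7,0],
    [0,0,-14,0.2,9,7,0],
    [0,0,-16,0.2,11,7,0],
    [0,0,-18,0.2,13,7,0],
    [0,0,-20,0.3,15,7,0],
  ],
)

```text
time: 7.2
position: [0.6297, -0.0589, 0.3422]
tool_rot: [1.953, 2.46, -0.0]
ft_force: [0.5, -0.0, -4.8]
grip_width: 0.148
grip_force: 40.0
```

>>> carry_out(
  steps=[
    [0,0,-2,0,2,0,0],
    [0,0,-4,0,4,0,0],
    [0,0,-6,0,6,0,0],
    [0,0,-8,0.1,8,0,0],
    [0,0,-10,0.1,10,0,0],
    [0,0,-12,0.1,12,0,0],
    [0,0,-14,0.2,14,0,0],
    [0,0,-16,0.2,16,0,0],
    [0,0,-18,0.2,18,0,0],
    [0,0,-20,0.2,19.8,0,0],
    [0,0,-21.5,0.3,21.3,0,0],
    [0,0,-22.5,0.3,22.4,0,0],
  ],
)

```text
time: 8.4
position: [0.6326, 0.1658, 0.342]
tool_rot: [-2.394, -2.035, -0.001]
ft_force: [-1.3, -0.4, -5.2]
grip_width: 0.147
grip_force: 40.0
```

>>> carry_out(
  steps=[
    [0,0,0,0.05,0.6,0,0],
    [0,0,0,0.1,0.9,0,0],
    [0,0,0,0.1,1,0,0],
    [0,0,0,0.1,1,0,0],
    [0,0,0,0.1,1,0,0],
    [0,0,0,0.1,1,0,0],
    [0,0,0,0.1,1,0,0],
    [0,0,0,0.1,1,0,0],
  ],
)

```text
time: 9.2
position: [0.6339, 0.1742, 0.3414]
tool_rot: [2.394, 2.034, 0.0]
ft_force: [0.4, 0.2, -4.2]
grip_width: 0.148
grip_force: 40.0
```

```bash
python3 - <<'E'
from h import *
grab('top','top3');grab('side','side3');s=ctrl.get_state();print(s['position'].round(4),s['tool_rot'].round(3),s['ft_force'].round(1))
a=cv2.imread('pics/side3.png')[110:260,210:340]
b=cv2.imread('pics/top3.png')[130:250,205:309]
cv2.imwrite('pics/c4.png',np.hstack([cv2.resize(a,(400,462),interpolation=2),cv2.resize(b,(400,462),interpolation=2)]))
E
```

```text
[0.6338 0.1743 0.3414] [ 2.394  2.034 -0.   ] [ 0.6 -0.4 -5.3]
```

View pics/c4.png

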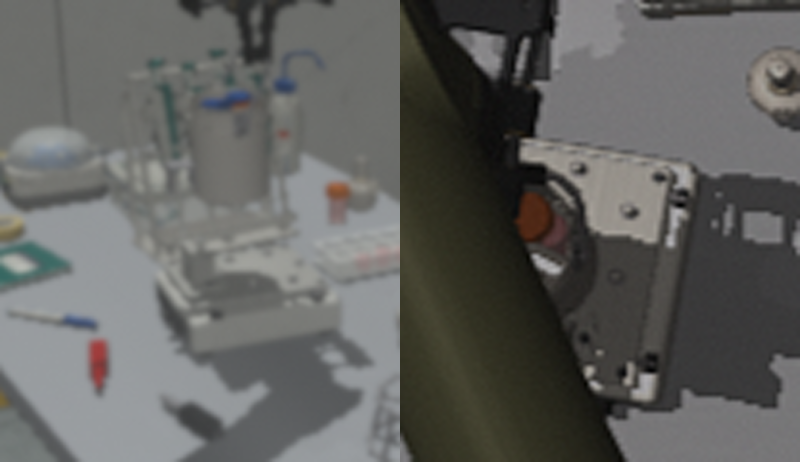

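The side view shows the canister hanging level over the plate at about (285,155), and its lug side faces the bracket. By calculation it is within 1 mm of the seat, so I'll lower it.

>>> carry_out(
  steps=[
    [0,0,0,0,0,-1,0],
    [0,0,0,0,0,-2.5,0],
    [0,0,0,0,0,-4,0],
    [0,0,0,-0.03,0.05,-5.2,0],
    [0,0,0,-0.05,0.05,-6,0],
    [0,0,0,-0.05,0.05,-6,0],
    [0,0,0,-0.05,0.05,-6,0],
    [0,0,0,-0.05,0.05,-6,0],
  ],
)

```text
time: 10.1
position: [0.6337, 0.1751, 0.2822]
tool_rot: [2.394, 2.034, 0.002]
ft_force: [-0.3, 0.1, -4.8]
grip_width: 0.149
grip_force: 40.0
```

>>> carry_out(
  steps=[
    [0,0,0,0,0,-0.3,0],
    [0,0,0,0,0,-0.6,0],
    [0,0,0,0,0,-0.9,0],
    [0,0,0,0,0,-1.2,0],
    [0,0,0,0,0,-1.5,0],
    [0,0,0,0,0,-1.8,0],
    [0,0,0,0,0,-2.1,0],
    [0,0,0,0,0,-2.1,0],
    [0,0,0,0,0,-2.1,0],
  ],
)

```text
time: 11.0
position: [0.6352, 0.1756, 0.264]
tool_rot: [2.392, 2.032, 0.01]
ft_force: [2.0, -0.6, 6.4]
grip_width: 0.148
grip_force: 40.0
```

```bash
python3 - <<'E'
from h import *
grab('top','top4');grab('side','side4');s=ctrl.get_state();print(s['position'].round(4),s['tool_rot'].round(3),s['ft_force'].round(1),s['torque'].round(2))
a=cv2.imread('pics/side4.png')[150:250,225:325]
b=cv2.imread('pics/top4.png')[130:250,205:305]
cv2.imwrite('pics/c5.png',np.hstack([cv2.resize(a,(480,480),interpolation=2),cv2.resize(b,(300,360),interpolation=2).copy() if 0 else cv2.copyMakeBorder(cv2.resize(b,(300,360),interpolation=2),0,120,0,0,0)]))
E
```

```text
[0.6352 0.1756 0.264 ] [2.392 2.032 0.01 ] [ 2.2 -0.2  7. ] [ 0.03 -0.22  0.05]
```

View pics/c5.png

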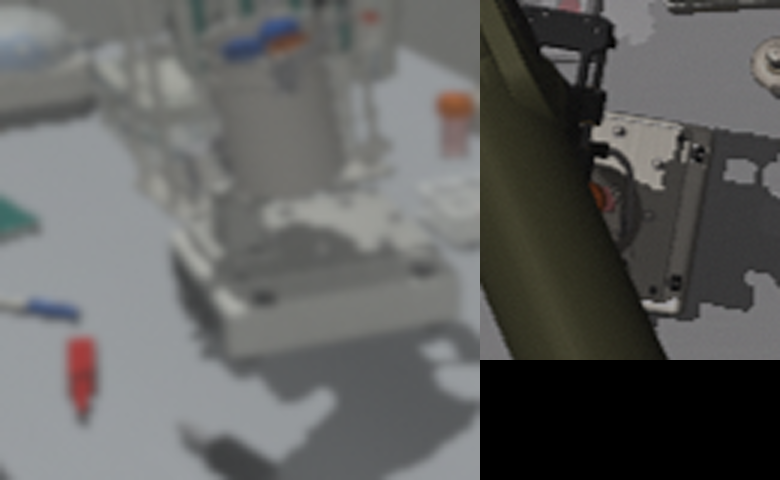

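```bash
python3 - <<'E'
from h import *
img=cv2.imread('pics/side4.png')
t=np.linspace(0,2*np.pi,60)
def circ(c,r,z): return np.c_[c[0]+r*np.cos(t),c[1]+r*np.sin(t),0*t+z]
c=(.6337,.1755)
for z in(.066,.078,.094):
    p=proj('side4',circ(c,.0485,z));q=proj('side4',circ(c,.0505,z+.124)); print(z,'foot front',p[:,1].max().round(1),'u',p[:,0].min().round(1),p[:,0].max().round(1),'rim v',q[:,1].min().round(1),q[:,1].max().round(1),'u',q[:,0].min().round(1),q[:,0].max().round(1))
S=8;u0,v0=225,140
big=cv2.resize(img[v0:v0+70,u0:u0+95],None,fx=S,fy=S,interpolation=2)
def dr(P,col):
    p=proj('side4',P); cv2.polylines(big,[np.int32(((p-[u0,v0])+.5)*S)],False,col,1)
dr(circ(c,.0485,.094),(0,0,255));dr(circ(c,.0505,.218),(0,0,255))
a=np.radians(-9.4);R=np.array([[np.cos(a),-np.sin(a),0],[np.sin(a),np.cos(a),0],[0,0,1]])
lug=np.array([[-.082,-.013,.014],[-.082,.013,.014],[-.082,.013,.049],[-.082,-.013,.049],[-.082,-.013,.014]])@R.T+[*c,.094];dr(lug,(0,255,255))
o=np.array([.6326,.1756,0]);f=np.array([[-.1,-.023,.066],[-.1,-.023,.114],[-.1,.023,.114],[-.086,.023,.114],[-.086,-.023,.114],[-.1,-.023,.114]])@R.T+o;dr(f,(0,255,0))
st=circ((0,0),.004,0)
for k in range(6):
    b=a+k*np.pi/3; dr(st+[o[0]+.0541*np.cos(b),o[1]+.0541*np.sin(b),.078],(255,255,0))
cv2.imwrite('pics/c6.png',big)
E
```

```text
0.066 foot front 203.1 u 282.1 306.3 rim v 164.8 173.4 u 280.6 306.5
0.078 foot front 200.2 u 282.1 306.3 rim v 162.0 170.4 u 280.5 306.5
0.094 foot front 196.5 u 281.9 306.2 rim v 158.2 166.4 u 280.3 306.4
```

View pics/c6.png

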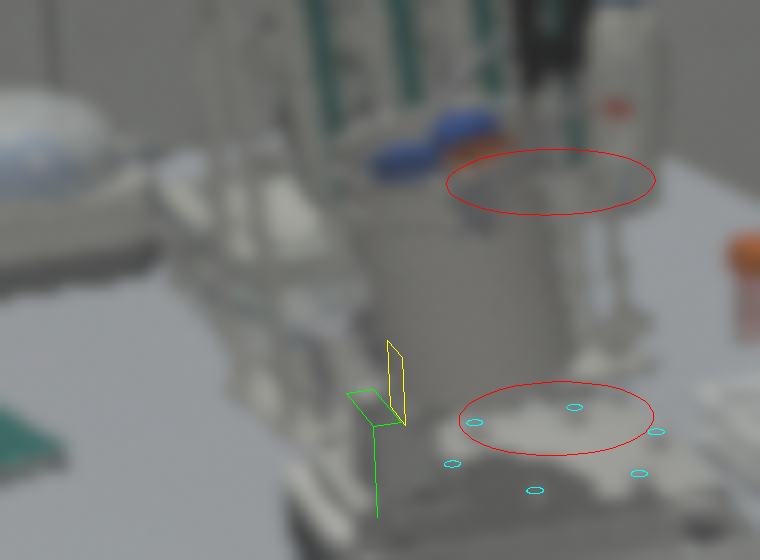

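The overlay shows the canister about 10 px left of my model in the side view, so it does not hang directly under the bar. The bail seems to be leaning in the grip. I'll quantify the offset.

```bash
python3 - <<'E'
from h import *
S=8;out=[]
t=np.linspace(0,2*np.pi,60)
def circ(c,r,z): return np.c_[c[0]+r*np.cos(t),c[1]+r*np.sin(t),0*t+z]
for n,u0,v0,z,w,h in(('top3',215,150,.0,50,70),('side3',260,120,0,50,70)):
    big=cv2.resize(cv2.imread(f'pics/{n}.png')[v0:v0+h,u0:u0+w],None,fx=S,fy=S,interpolation=2)
    big=cv2.convertScaleAbs(big,alpha=1.7)
    def dr(P,col): cv2.polylines(big,[np.int32((proj(n,P)-[u0,v0]+.5)*S)],False,col,1)
    dr(circ((.6338,.1743),.0505,.294),(0,0,255)); dr(circ((.6338,.1743),.0485,.17),(0,0,255))
    a=np.radians(-9.4);d=np.array([np.cos(a),np.sin(a)])*-.026
    dr(circ(d+(.6338,.1743),.0505,.296+.0),(0,255,0));dr(circ(d+(.6338,.1743),.0485,.172),(0,255,0))
    dr(np.array([[.6338,.1743,.3414],[.6338,.1743,.36]]),(255,255,0))
    out.append(big)
cv2.imwrite('pics/c7.png',np.hstack(out))
E
```

```text
(no output)
```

View pics/c7.png

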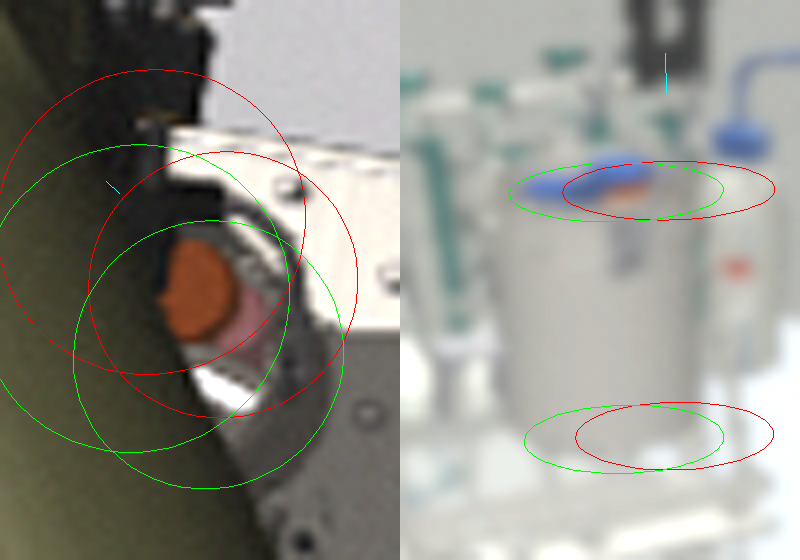

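The canister hangs about 33 mm toward shaker -x of the TCP because friction in the grip holds the bail at about 25°. That put the lug on top of the bracket. I'll raise it, shift along shaker +x and re-measure.

>>> carry_out(
  steps=[
    [0,0,0,0,0,0.5,0],
    [0,0,0,0,0,1.2,0],
    [0,0,0,0,0,2.2,0],
    [0,0,0,0,0,3,0],
    [0,0,0,0.4,-0.07,3,0],
    [0,0,0,1.0,-0.17,3,0],
    [0,0,0,1.7,-0.28,3,0],
    [0,0,0,2.4,-0.4,3,0],
    [0,0,0,2.9,-0.48,3,0],
    [0,0,0,3.2,-0.53,3,0],
    [0,0,0,3.25,-0.54,3,0],
    [0,0,0,3.25,-0.54,3,0],
  ],
)

```text
time: 12.3
position: [0.6657, 0.1696, 0.2902]
tool_rot: [-2.394, -2.034, 0.0]
ft_force: [-0.2, 1.4, -4.3]
grip_width: 0.148
grip_force: 40.0
```

>>> carry_out(
  steps=[
    [0,0,0,0,0,0,0],
    [0,0,0,0,0,0,0],
    [0,0,0,0,0,0,0],
    [0,0,0,0,0,0,0],
    [0,0,0,0,0,0,0],
  ],
)

```text
time: 12.8
position: [0.6658, 0.1695, 0.2904]
tool_rot: [2.394, 2.034, 0.0]
ft_force: [-0.7, 0.3, -5.5]
grip_width: 0.147
grip_force: 40.0
```

```bash
cat > ov.py <<'E'
from h import *
t=np.linspace(0,2*np.pi,60)
def circ(c,r,z): return np.c_[c[0]+r*np.cos(t),c[1]+r*np.sin(t),0*t+z]
a=np.radians(-9.4);R=np.array([[np.cos(a),-np.sin(a),0],[np.sin(a),np.cos(a),0],[0,0,1]])
def overlay(tag,fn,c,zf,S=8,al=1.7,views=(('top',215,150,45,68),('side',262,130,50,68))):
    out=[]
    for n,u0,v0,w,h in views:
        grab(n,n+tag); n=n+tag
        big=cv2.convertScaleAbs(cv2.resize(cv2.imread(f'pics/{n}.png')[v0:v0+h,u0:u0+w],None,fx=S,fy=S,interpolation=2),alpha=al)
        def dr(P,col): cv2.polylines(big,[np.int32((proj(n,P)-[u0,v0]+.5)*S)],False,col,1)
        dr(circ(c,.0505,zf+.124),(0,0,255)); dr(circ(c,.0485,zf),(0,0,255))
        dr(np.array([[-.082,-.013,.014],[-.082,.013,.014],[-.082,.013,.049],[-.082,-.013,.049],[-.082,-.013,.014]])@R.T+[*c,zf],(0,255,255))
        o=np.array([.6326,.1756,0]);dr(np.array([[-.1,-.023,.066],[-.1,-.023,.114],[-.1,.023,.114],[-.086,.023,.114],[-.086,-.023,.114],[-.1,-.023,.114]])@R.T+o,(0,255,0))
        for k in range(6):
            b=a+k*np.pi/3; dr(circ((o[0]+.0541*np.cos(b),o[1]+.0541*np.sin(b)),.004,.078),(255,255,0))
        out.append(big)
    cv2.imwrite(f'pics/{fn}.png',np.hstack(out))
    s=ctrl.get_state();print(s['time'],s['position'].round(4),s['tool_rot'].round(3),s['ft_force'].round(1))
E
python3 -c "
from ov import *
overlay('5','c8',(.6332,.1748),.126)"
```

```text
12.9 [0.6658 0.1695 0.2904] [ 2.394  2.034 -0.   ] [-0.3 -0.5 -4.8]
```

View pics/c8.png

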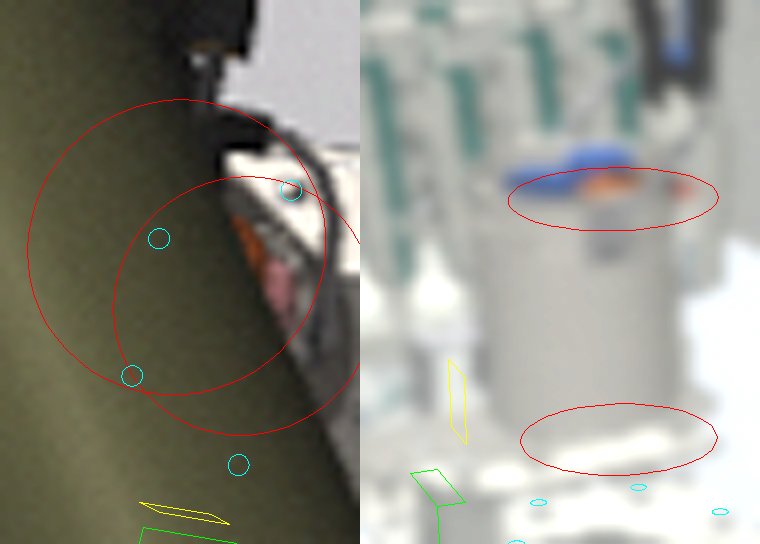

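The overlay shows the canister edges at about u 276.6 and 301.7, about 4.5 px left of the model. So the bail now leans about 43° and the canister hangs about 52 mm behind the TCP. That was my tenth picture, so from here I'll measure numerically. I'll shift the remainder and measure silhouette edges.

>>> carry_out(
  steps=[
    [0,0,0,0.2,-0.03,0,0],
    [0,0,0,0.6,-0.1,0,0],
    [0,0,0,1.1,-0.18,0,0],
    [0,0,0,1.5,-0.25,0,0],
    [0,0,0,1.8,-0.3,0,0],
    [0,0,0,1.87,-0.32,0,0],
    [0,0,0,1.87,-0.32,0,0],
    [0,0,0,1.87,-0.32,0,0],
  ],
)

```text
time: 13.7
position: [0.6844, 0.1664, 0.2904]
tool_rot: [-2.394, -2.034, 0.0]
ft_force: [-0.7, -0.1, -4.4]
grip_width: 0.147
grip_force: 40.0
```

```bash
cat > edge.py <<'E'
from ov import *
from scipy.optimize import minimize
def model_edges(fn,c,zf,zs):
    out=[]
    for z in zs:
        r=.0485+.002*z/.124; p=proj(fn,circ(c,r,zf+z)); i,j=p[:,0].argmin(),p[:,0].argmax(); out.append((p[i],p[j]))
    return np.array(out)
def report(fn,c,zf):
    g=cv2.GaussianBlur(cv2.imread(f'pics/{fn}.png'),(0,0),.7).astype(float)
    x=np.arange(-9,9.01,.25)
    for side in(0,1):
        acc=0
        E=model_edges(fn,c,zf,np.linspace(.045,.085,9))
        for e in E[:,side]:
            m=cv2.remap(g.astype(np.float32),np.float32(e[0]+x)[None],np.full((1,len(x)),e[1],np.float32),1)[0]
            acc=acc+m
        acc=acc/len(E); gr=np.linalg.norm(np.gradient(acc,axis=0),axis=1)
        pk=[i for i in range(1,len(x)-1) if gr[i]>=gr[i-1] and gr[i]>gr[i+1] and gr[i]>.8]
        print(fn,'LR'[side],'u0',E[4,side].round(1),[(float(x[i]),float(gr[i].round(1))) for i in pk])
E
python3 - <<'E'
from edge import *
grab('side','side6');grab('top','top6');s=ctrl.get_state();print(s['position'].round(4),s['ft_force'].round(1))
report('side0',(.6261,-.2093),.052);report('side1',(.6261,-.2093),.052)
report('side5',(.6143,.1779),.140)
report('side6',(.6332,.1748),.140)
E
```

```text
[0.6844 0.1664 0.2905] [ 0.1 -0.7 -5.4]
side0 L u0 [333.8 223.5] [(-6.5, 6.699999809265137), (-5.25, 5.900000095367432), (-3.25, 1.100000023841858), (-0.5, 5.300000190734863), (0.75, 7.5), (4.75, 1.0), (5.75, 1.0), (6.75, 0.8999999761581421), (7.75, 0.800000011920929)]
side0 R u0 [364.3 224.3] [(-3.75, 0.800000011920929), (0.25, 6.300000190734863), (6.0, 0.8999999761581421), (7.0, 1.0)]
side1 L u0 [333.8 223.5] [(0.5, 6.599999904632568), (1.75, 5.199999809265137), (2.75, 1.7999999523162842), (4.75, 0.8999999761581421), (6.75, 0.800000011920929)]
side1 R u0 [364.3 224.3] [(0.25, 5.800000190734863), (6.0, 0.8999999761581421), (7.0, 1.0)]
side5 L u0 [275.9 166.4] [(-7.5, 6.0), (-2.75, 3.700000047683716), (-2.0, 4.0), (-1.0, 4.0), (3.25, 1.100000023841858)]
side5 R u0 [301.6 165.9] [(-3.0, 1.0), (-0.25, 4.300000190734863), (1.0, 3.799999952316284), (5.0, 2.9000000953674316), (6.0, 2.9000000953674316), (7.0, 1.399999976158142)]
side6 L u0 [280.7 165.7] [(-8.25, 3.0999999046325684), (-7.75, 3.200000047683716), (-6.0, 2.4000000953674316), (-5.0, 1.899999976158142), (-2.25, 3.5), (0.75, 4.800000190734863), (3.75, 1.0)]
side6 R u0 [306.2 165.3] [(-3.75, 1.0), (0.25, 6.800000190734863), (1.5, 5.0), (7.25, 1.2000000476837158), (8.25, 1.7999999523162842)]
```

The canister silhouette now matches the model at the seat to about 0.3 px (about 1 mm). I'll lower it.

>>> carry_out(
  steps=[
    [0,0,0,0,0,-0.8,0],
    [0,0,0,0,0,-1.8,0],
    [0,0,0,0,0,-2.8,0],
    [0,0,0,0,0,-3.4,0],
    [0,0,0,0,0,-3.7,0],
    [0,0,0,0,0,-4.0,0],
    [0,0,0,0,0,-4.3,0],
    [0,0,0,0,0,-4.6,0],
    [0,0,0,0,0,-4.9,0],
    [0,0,0,0,0,-5.2,0],
    [0,0,0,0,0,-5.2,0],
  ],
)

```text
time: 14.9
position: [0.6845, 0.1663, 0.238]
tool_rot: [-2.394, -2.034, 0.0]
ft_force: [0.3, -0.0, -4.3]
grip_width: 0.146
grip_force: 40.0
```

```bash
python3 - <<'E'
from edge import *
grab('side','side7');s=ctrl.get_state();print(s['position'].round(4),s['ft_force'].round(1),s['torque'].round(2))
report('side7',(.6332,.1748),.088)
E
```

```text
[0.6844 0.1663 0.2382] [ 0.1 -0.7 -4. ] [ 0.02 -0.32 -0.05]
side7 L u0 [281.1 178.3] [(-4.25, 1.899999976158142), (0.25, 3.5999999046325684), (3.25, 0.8999999761581421)]
side7 R u0 [306.3 177.8] [(-1.0, 7.5), (1.25, 2.5999999046325684)]
```

>>> carry_out(
  steps=[
    [0,0,0,0,0,-0.25,0],
    [0,0,0,0,0,-0.5,0],
    [0,0,0,0,0,-0.75,0],
    [0,0,0,0,0,-1.0,0],
    [0,0,0,0,0,-1.2,0],
    [0,0,0,0,0,-1.2,0],
    [0,0,0,0,0,-1.2,0],
  ],
)

```text
time: 15.65
position: [0.6843, 0.1663, 0.2262]
tool_rot: [-2.394, -2.034, 0.001]
ft_force: [0.2, -0.3, -5.1]
grip_width: 0.147
grip_force: 40.0
```

>>> carry_out(
  steps=[
    [0,0,0,0,0,-0.2,0],
    [0,0,0,0,0,-0.4,0],
    [0,0,0,0,0,-0.6,0],
    [0,0,0,0,0,-0.6,0],
    [0,0,0,0,0,-0.6,0],
  ],
)

```text
time: 16.15
position: [0.6844, 0.1662, 0.2201]
tool_rot: [-2.394, -2.034, 0.001]
ft_force: [-0.2, 0.1, -5.0]
grip_width: 0.152
grip_force: 40.0
```

>>> carry_out(
  steps=[
    [0,0,0,0,0,-0.1,0],
    [0,0,0,0,0,-0.2,0],
    [0,0,0,0,0,-0.3,0],
    [0,0,0,0,0,-0.3,0],
  ],
)

```text
time: 16.55
position: [0.6845, 0.1662, 0.2171]
tool_rot: [-2.394, -2.034, 0.0]
ft_force: [-0.3, 0.9, -5.0]
grip_width: 0.146
grip_force: 40.0
```

>>> carry_out(
  steps=[
    [0,0,0,0,0,-0.1,0],
    [0,0,0,0,0,-0.2,0],
    [0,0,0,0,0,-0.2,0],
  ],
)

```text
time: 16.85
position: [0.6849, 0.1662, 0.2158]
tool_rot: [2.394, 2.033, 0.001]
ft_force: [1.0, 0.7, -3.1]
grip_width: 0.147
grip_force: 40.0
```

>>> carry_out(
  steps=[
    [0,0,0,0,0,-0.1,0],
    [0,0,0,0,0,-0.2,0],
    [0,0,0,0,0,-0.2,0],
    [0,0,0,0,0,-0.2,0],
  ],
)

```text
time: 17.25
position: [0.6854, 0.1663, 0.2147]
tool_rot: [2.393, 2.033, 0.004]
ft_force: [3.8, -0.2, 3.9]
grip_width: 0.146
grip_force: 40.0
```

```bash
python3 - <<'E'
from edge import *
grab('side','side8');s=ctrl.get_state();print(s['position'].round(4),s['ft_force'].round(1),s['torque'].round(2))
report('side8',(.6326,.1756),.066)
# vertical edges: rim front and foot front
g=cv2.GaussianBlur(cv2.imread('pics/side8.png'),(0,0),.7).astype(float)
for fn,c,zf in(('side1',(.6261,-.2093),.052),('side8',(.6326,.1756),.066)):
    g=cv2.GaussianBlur(cv2.imread(f'pics/{fn}.png'),(0,0),.7).astype(np.float32)
    for r,z in((.0505,.124),(.0485,0)):
        p=proj(fn,circ(c,r,zf+z));e=p[p[:,1].argmax()];y=np.arange(-7,7.01,.5)
        m=np.mean([cv2.remap(g,np.full((1,len(y)),e[0]+k,np.float32),np.float32(e[1]+y)[None],1)[0] for k in(-3,-2,-1,0,1,2,3)],0)
        print(fn,z,e.round(1),m.mean(1).round(0).astype(int))
E
```

```text
[0.6854 0.1663 0.2146] [3.1 0.2 2.9] [-0.07 -0.74 -0.08]
side8 L u0 [281.1 183.5] [(-4.5, 0.8999999761581421), (0.5, 3.4000000953674316), (3.75, 0.800000011920929)]
side8 R u0 [306.2 183. ] [(-0.75, 6.900000095367432), (1.5, 3.5999999046325684)]
side1 0.124 [350.6 214. ] [ 98  97  97  95  93  91  89  89  89  93  97 103 109 112 115 116 117 118
 119 121 124 126 128 127 126 124 122 121 120]
side1 0 [349.4 248.6] [118 118 119 119 119 119 118 116 115 113 113 113 115 116 117 117 113 109
 105 101  98  96  96  95  95  95  95  95  95]
side8 0.124 [292.5 173.4] [100  96  92  87  84  82  81  80  81  82  85  89  94 100 103 107 108 110
 110 110 110 110 110 109 109 109 110 110 111]
side8 0 [293.3 203.1] [114 114 114 114 113 113 113 112 111 110 107 104 101  98  96  95  95  96
  98 100 102 102 103 103 104 105 107 109 112]
```

The canister is seated: the rim is at its expected row and the force rises stiffly at the predicted height. I'll relax, release and lift.

>>> carry_out(
  steps=[
    [0,0,0,0,0,0.1,0],
    [0,0,0,0,0,0.1,0],
    [0,0,0,0,0,0.1,0.25],
    [0,0,0,0,0,0.1,0.4],
    [0,0,0,0,0,0.1,0.6],
    [0,0,0,0,0,0.1,0.6],
    [0,0,0,0,0,0.1,0.6],
    [0,0,0,0,0,1.5,0.6],
    [0,0,0,0,0,4,0.6],
    [0,0,0,0,0,8,0.6],
    [0,0,0,0,0,12,0.6],
    [0,0,0,0,0,14,0.6],
  ],
)

```text
time: 18.5
position: [0.685, 0.1669, 0.3591]
tool_rot: [2.393, 2.033, 0.009]
ft_force: [0.0, 0.7, 0.4]
grip_width: 0.599
grip_force: 0.0
```

```bash
python3 - <<'E'
from edge import *
grab('side','side9');grab('top','top9');s=ctrl.get_state();print(s['position'].round(4),s['ft_force'].round(1),s['joint_positions'].round(2))
report('side9',(.6326,.1756),.066)
E
```

```text
[0.6854 0.1673 0.3591] [-0.7  0.9  0.2] [ 0.08  0.48 -0.6   1.03  0.27  1.69 -0.59]
side9 L u0 [281.1 183.5] [(0.5, 3.200000047683716), (4.0, 0.800000011920929)]
side9 R u0 [306.2 183. ] [(-3.75, 0.8999999761581421), (-1.75, 2.5), (0.25, 7.400000095367432), (1.5, 4.199999809265137)]
```

The canister is released and unchanged. Next is the pin: I'll refine its pose by segmentation while moving over.

```bash
python3 - <<'E'
from edge import *
for n in('top0','top9'):
    g=cv2.imread(f'pics/{n}.png')[245:275,285:345]
    big=cv2.resize(g,None,fx=8,fy=8,interpolation=cv2.INTER_CUBIC).max(2)
    f=lambda p:((p[0]+.5)/8-.5+285,(p[1]+.5)/8-.5+245)
    m=(big<55).astype(np.uint8);k,l,st,ce=cv2.connectedComponentsWithStats(m)
    i=1+st[1:,4].argmax();pts=np.argwhere(l==i)[:,::-1].astype(np.float32)
    (c,wh,a)=cv2.minAreaRect(pts);b=cv2.boxPoints((c,wh,a))
    w=np.array([atz(n,*f(p),.013)[:2] for p in b]);print(n,'grip centre',atz(n,*f(c),.013).round(4),'centroid',atz(n,*f(pts.mean(0)),.013).round(4),'box',w.round(4).tolist())
    e=[w[1]-w[0],w[2]-w[1]];e=max(e,key=np.linalg.norm);print('len',np.linalg.norm(e),'yaw',np.degrees(np.arctan2(e[1],e[0])))
E
```

```text
top0 grip centre [ 0.4299 -0.0513  0.013 ] centroid [ 0.4302 -0.0507  0.013 ] box [[0.4372, -0.0172], [0.447, -0.0816], [0.4225, -0.0853], [0.4128, -0.021]]
len 0.06513399439957271 yaw -81.41155266874182
top9 grip centre [ 0.4298 -0.0511  0.013 ] centroid [ 0.4301 -0.0505  0.013 ] box [[0.437, -0.0178], [0.4463, -0.0809], [0.4227, -0.0844], [0.4134, -0.0214]]
len 0.06385216688268901 yaw -81.57236584006246
```

>>> carry_out(
  steps=[
    [0,0,1.5,-2,-1.8,0,0.6],
    [0,0,3,-4.5,-3.8,0,0.6],
    [0,0,5,-7,-6,-1,0.6],
    [0,0,7,-9.5,-8,-2,0.6],
    [0,0,9,-12,-10,-3,0.6],
    [0,0,11,-14.5,-12.3,-4,0.6],
    [0,0,13,-17,-14.5,-5,0.6],
    [0,0,15,-19.5,-16.5,-6,0.6],
    [0,0,16.5,-22,-18.7,-8,0.6],
    [0,0,18.1,-24.5,-20.7,-10,0.6],
    [0,0,18.1,-25.6,-21.7,-12,0.6],
    [0,0,18.1,-25.6,-21.7,-14,0.6],
  ],
)

```text
time: 19.8
position: [0.4264, -0.0527, 0.2124]
tool_rot: [2.049, 2.381, -0.003]
ft_force: [1.4, -0.3, 0.7]
grip_width: 0.602
grip_force: 0.0
```

```bash
python3 - <<'E'
from edge import *
s=ctrl.get_state();print(s['position'].round(4),s['tool_rot'].round(3),s['joint_positions'].round(2),s['time'])
E
```

```text
[ 0.4264 -0.0527  0.2124] [ 2.049  2.381 -0.003] [ 0.59 -0.14 -0.48  1.96 -0.07  1.31  0.28] 19.8
```

>>> carry_out(
  steps=[
    [0,0,0,0,0,-4,0.6],
    [0,0,0,0,0,-8,0.6],
    [0,0,0,0,0,-11,0.6],
    [0,0,0,0,0,-13,0.6],
    [0,0,0,0,0,-13,0.6],
    [0,0,0,0,0,-13,0.6],
    [0,0,0,0,0,-13,0.6],
  ],
)

```text
time: 20.5
position: [0.4296, -0.0508, 0.0847]
tool_rot: [2.043, 2.384, 0.002]
ft_force: [-0.4, 0.4, 0.5]
grip_width: 0.601
grip_force: 0.0
```

```bash
python3 - <<'E'
from edge import *
s=ctrl.get_state();print(s['position'].round(4),s['tool_rot'].round(3),s['joint_positions'].round(2),s['time'])
E
```

```text
[ 0.4296 -0.0508  0.0847] [2.043e+00 2.384e+00 2.000e-03] [ 0.58 -0.   -0.52  2.11 -0.    1.03  0.22] 20.5
```

>>> carry_out(
  steps=[
    [0,0,0,0,0,-3,0.6],
    [0,0,0,0,0,-5.5,0.6],
    [0,0,0,0,0,-7,0.6],
    [0,0,0,0,0,-7.9,0.6],
    [0,0,0,0,0,-7.9,0.6],
    [0,0,0,0,0,-7.9,0.6],
  ],
  squeeze=30,
)

```text
time: 21.1
position: [0.4295, -0.0509, 0.0054]
tool_rot: [2.043, 2.384, 0.001]
ft_force: [-0.5, 0.3, 0.8]
grip_width: 0.598
grip_force: 0.0
```

>>> carry_out(
  steps=[
    [0,0,0,0,0,0,0],
    [0,0,0,0,0,0,0],
    [0,0,0,0,0,0,0],
    [0,0,0,0,0,0,0],
    [0,0,0,0,0,0,0],
    [0,0,0,0,0,0,0],
  ],
)

```text
time: 21.7
position: [0.4289, -0.0508, 0.0046]
tool_rot: [2.044, 2.385, 0.001]
ft_force: [0.6, -0.4, 2.0]
grip_width: 0.25
grip_force: 30.0
```

The pin is gripped (21.8 mm wide). I'll lift it, turn it to the shaker's +x and go to the pre-insertion point. I'll also check rack clearance.

```bash
python3 - <<'E'
from edge import *
print('rack foot side',atz('side4',256,190,0).round(3),'top z0',atz('top0',187,207,0).round(3),'z.2',atz('top0',187,207,.2).round(3))
print(atz('top0',187,137,.2).round(3))
print('TCP goals', (np.array([.534,.1922])-.093*np.array([.9866,-.1633])).round(4))
E
```

```text
rack foot side [0.604 0.489 0.   ] top z0 [0.59  0.385 0.   ] z.2 [0.566 0.322 0.2  ]
[0.767 0.331 0.2  ]
TCP goals [0.4422 0.2074]
```

>>> carry_out(
  steps=[
    [0,0,0,0,0,1,0],
    [0,0,0,0,0,3,0],
    [0,0,0,0,0,6,0],
    [0,0,0,0,0,10,0],
    [0,0,-8,0,1,14,0],
    [0,0,-16,0,3,18,0],
    [0,0,-24,0,5.5,19,0],
    [0,0,-32,0,8,19,0],
    [0,0,-40,0.2,10.5,19,0],
    [0,0,-48,0.5,13,19,0],
    [0,0,-56,0.8,15.5,19,0],
    [0,0,-64,1,18,19,0],
  ],
)

```text
time: 22.9
position: [0.4381, 0.1303, 0.1948]
tool_rot: [3.0, 0.931, -0.0]
ft_force: [-0.3, 0.4, -0.4]
grip_width: 0.25
grip_force: 30.0
```

>>> carry_out(
  steps=[
    [0,0,-8,0,2,0,0],
    [0,0,-16,0,4,0,0],
    [0,0,-24,0,6,0,0],
    [0,0,-32,0,7.5,0,0],
    [0,0,-40,0,7.5,0,0],
    [0,0,-43.9,0,7.5,0,0],
    [0,0,-43.9,0,7.5,0,0],
    [0,0,-43.9,0,7.5,0,0],
    [0,0,-43.9,0,7.5,0,0],
  ],
)

```text
time: 23.8
position: [0.4384, 0.2041, 0.1945]
tool_rot: [3.131, -0.247, -0.0]
ft_force: [-0.1, 0.1, -0.7]
grip_width: 0.248
grip_force: 30.0
```

```bash
python3 - <<'E'
from edge import *
s=ctrl.get_state();r=s['tool_rot'];print(s['position'].round(4),r.round(3),s['joint_positions'].round(2),s['time'],2*np.degrees(np.arctan2(r[1],r[0]))-90)
E
```

```text
[0.4384 0.2041 0.1945] [ 3.131 -0.247 -0.   ] [ 0.43  0.02 -0.92  1.86  0.02  1.27 -2.22] 23.8 -99.03713206982714
```

>>> carry_out(
  steps=[
    [0,0,-0.3,0.38,0.33,-2,0],
    [0,0,-0.3,0.38,0.33,-5,0],
    [0,0,-0.3,0.38,0.33,-8,0],
    [0,0,-0.3,0.38,0.33,-9.8,0],
    [0,0,-0.3,0.38,0.33,-10.37,0],
    [0,0,-0.3,0.38,0.33,-10.37,0],
    [0,0,-0.3,0.38,0.33,-10.37,0],
    [0,0,-0.3,0.38,0.33,-10.37,0],
  ],
)

```text
time: 24.6
position: [0.4433, 0.2079, 0.0919]
tool_rot: [-3.131, 0.257, -0.003]
ft_force: [-0.3, -0.4, 0.2]
grip_width: 0.253
grip_force: 30.0
```

```bash
python3 - <<'E'
from edge import *
grab('side','side10');grab('top','top10');s=ctrl.get_state();r=s['tool_rot'];print(s['position'].round(4),s['ft_force'].round(1),2*np.degrees(np.arctan2(r[1],r[0]))-90)
# local views as numbers: where does the bracket/pin show? brightness around predicted tip and hole
p=s['position'];d=np.array([np.cos(np.radians(-9.3)),np.sin(np.radians(-9.3)),0])
ax=p+[0,0,.0062]
for n in('side10','top10'):
    print(n,'tip',proj(n,ax+.078*d).round(1),'shoulder',proj(n,ax+.032*d).round(1),'hole',proj(n,[.534,.1922,.097]).round(1))
n='top10';u,v=proj(n,ax+.055*d)[0].round().astype(int);g=cv2.imread(f'pics/{n}.png').max(2);print(u,v);print(g[v-10:v+8,u-14:u+14])
n='side10';u,v=proj(n,ax+.06*d)[0].round().astype(int);g=cv2.imread(f'pics/{n}.png').max(2);print(u,v);print(g[v-8:v+9,u-14:u+14])
E
```

```text
[0.4431 0.2078 0.0916] [-0.3 -0.9 -0.9] 260.5960545297318
side10 tip [[266.1 195. ]] shoulder [[254.6 196.8]] hole [[269.7 194.8]]
top10 tip [[239.  226.5]] shoulder [[236.1 241.7]] hole [[240.2 221.9]]
238 234
[[142 145 130  93  77  77  87 104 120 136 147 152 153 154 150 150 149 152
  155 145 137 138 140 139 139 138 115 104]
 [151 155 154 144 142 142 143 144 128 120 101  83  94 107 121 132 147 154
  155 152 154 154 158 158 155 151 147 144]
 [119 128 136 140 146 146 151 155 153 150 144 142 143 148 115  92  86  86
   94 107 121 139 152 158 154 154 151 150]
 [ 53  74  84  87  99 108 122 129 136 141 142 146 152 147 115  86  74 120
  144 145 130  96  84  90  97 108 121 132]
 [ 69  30  28  29  38  50  55  76  83  88 100 110 123 111 108  91  72 123
  152 154 154 147 105  66 118 147 129 118]
 [111 103 103 102  87  51  26  27  30  32  38  47  57  81 110  91  62  95
  124 131 139 144 106  65 126 157 153 150]
 [116 117 117 117 114 108 104 105  72  44  36  30  35  83 106  85  48  46
   58  81  86  91  76  62 105 133 137 140]
 [114 115 115 114 117 117 117 118 109 107 106 105  88 101 105  77  42 
[... 2515 characters left out ...]
 66  70  74  81  90  98 105 119 135 149 153 152 153 161 168 159 140 134
  144 150 143 123 103  96 100 104 106 107]
 [ 97 102 107 115 126 134 138 143 149 154 155 151 146 153 163 164 148 130
  134 145 148 135 116 103 101 104 106 106]
 [133 137 139 143 148 152 154 155 155 157 155 149 138 137 150 161 155 136
  127 136 147 146 134 116 105 103 104 103]
 [152 153 153 154 156 156 156 157 157 157 155 148 131 120 133 153 159 150
  133 130 140 150 148 131 111 103 102 103]
 [157 157 156 157 157 158 157 157 158 157 155 147 127 106 113 139 157 161
  152 137 135 146 151 141 121 108 107 111]
 [158 158 157 157 157 158 157 157 158 158 156 149 128  99  96 119 146 161
  164 154 139 138 147 148 137 127 125 125]]
```

>>> carry_out(
  steps=[
    [0,0,0,0.3,-0.1,-0.08,0],
    [0,0,0,0.7,-0.16,-0.08,0],
    [0,0,0,1.1,-0.23,-0.08,0],
    [0,0,0,1.4,-0.28,-0.08,0],
    [0,0,0,1.6,-0.31,-0.08,0],
    [0,0,0,1.8,-0.34,-0.08,0],
    [0,0,0,2.0,-0.38,-0.08,0],
    [0,0,0,2.0,-0.38,-0.08,0],
  ],
)

```text
time: 25.5
position: [0.4626, 0.2037, 0.0899]
tool_rot: [-3.131, 0.258, 0.0]
ft_force: [0.2, -1.0, -0.3]
grip_width: 0.252
grip_force: 30.0
```

>>> carry_out(
  steps=[
    [0,0,0,0.2,-0.03,0.05,0],
    [0,0,0,0.4,-0.06,0.05,0],
    [0,0,0,0.6,-0.1,0.05,0],
    [0,0,0,0.8,-0.13,0.05,0],
    [0,0,0,1.0,-0.16,0.05,0],
    [0,0,0,1.2,-0.2,0.05,0],
    [0,0,0,1.2,-0.2,0.05,0],
  ],
)

```text
time: 26.2
position: [0.4747, 0.2025, 0.0905]
tool_rot: [-3.13, 0.256, -0.001]
ft_force: [-0.3, 3.1, -1.0]
grip_width: 0.249
grip_force: 30.0
```

>>> carry_out(
  steps=[
    [0,0,0,0,0.1,0,0],
    [0,0,0,0.2,0.07,0,0],
    [0,0,0,0.4,0.04,0,0],
    [0,0,0,0.6,0,0,0],
    [0,0,0,0.8,-0.03,0,0],
    [0,0,0,1.0,-0.06,0,0],
    [0,0,0,1.0,-0.06,0,0],
  ],
)

```text
time: 26.9
position: [0.4848, 0.201, 0.0904]
tool_rot: [-3.131, 0.258, -0.001]
ft_force: [0.4, 2.4, -1.3]
grip_width: 0.253
grip_force: 30.0
```

>>> carry_out(
  steps=[
    [0,0,0,0.2,0.04,0.02,0],
    [0,0,0,0.4,0.01,0.02,0],
    [0,0,0,0.6,-0.03,0.02,0],
    [0,0,0,0.8,-0.06,0.02,0],
    [0,0,0,1.0,-0.09,0.02,0],
    [0,0,0,1.2,-0.13,0.02,0],
    [0,0,0,1.3,-0.15,0.02,0],
    [0,0,0,1.3,-0.15,0.02,0],
  ],
)

```text
time: 27.7
position: [0.4975, 0.1996, 0.0905]
tool_rot: [3.131, -0.258, -0.0]
ft_force: [0.6, -0.1, -0.6]
grip_width: 0.249
grip_force: 30.0
```

Smooth so far. I'll go in slow steps until the shoulder bears.

>>> carry_out(
  steps=[
    [0,0,0,0.1,-0.02,0,0],
    [0,0,0,0.2,-0.03,0,0],
    [0,0,0,0.3,-0.05,0,0],
    [0,0,0,0.4,-0.06,0,0],
    [0,0,0,0.5,-0.08,0,0],
    [0,0,0,0.5,-0.08,0,0],
  ],
)

```text
time: 28.3
position: [0.501, 0.1991, 0.0903]
tool_rot: [3.13, -0.256, -0.004]
ft_force: [-5.5, -0.3, 1.9]
grip_width: 0.249
grip_force: 30.0
```

>>> carry_out(
  steps=[
    [0,0,0,0.1,-0.02,0,0],
    [0,0,0,0.2,-0.03,0,0],
    [0,0,0,0.3,-0.05,0,0],
    [0,0,0,0.3,-0.05,0,0],
  ],
)

```text
time: 28.7
position: [0.501, 0.1992, 0.0897]
tool_rot: [3.129, -0.254, -0.013]
ft_force: [-11.5, -0.1, 3.6]
grip_width: 0.249
grip_force: 30.0
```

>>> carry_out(
  steps=[
    [0,0,0,0.1,-0.02,0,0],
    [0,0,0,0.2,-0.03,0,0],
    [0,0,0,0.3,-0.05,0,0],
    [0,0,0,0.4,-0.06,0,0],
    [0,0,0,0.4,-0.06,0,0],
  ],
  squeeze=55,
)

```text
time: 29.2
position: [0.5011, 0.1991, 0.0895]
tool_rot: [3.127, -0.252, -0.024]
ft_force: [-21.9, -0.3, 11.8]
grip_width: 0.248
grip_force: 55.0
```

```bash
python3 - <<'E'
from edge import *
grab('side','side11');grab('top','top11');s=ctrl.get_state();r=s['tool_rot'];print(s['position'].round(4),s['ft_force'].round(1),s['torque'].round(2))
report('side11',(.6326,.1756),.066)
E
```

```text
[0.5011 0.1992 0.0895] [-21.7  -0.5  12.7] [-0.04  4.49 -0.01]
side11 L u0 [281.1 183.5] [(-4.5, 6.699999809265137), (0.5, 3.299999952316284), (4.25, 0.8999999761581421)]
side11 R u0 [306.2 183. ] [(-3.5, 0.8999999761581421), (-0.75, 6.699999809265137), (0.5, 7.5)]
```

It is a hard stop at the expected depth, and the canister is unmoved. I'll relax the push, then release.

>>> carry_out(
  steps=[
    [0,0,0,-0.3,0.05,0,0],
    [0,0,0,-0.6,0.1,0,0],
    [0,0,0,-0.9,0.15,0,0],
    [0,0,0,-0.9,0.15,0,0],
  ],
)

```text
time: 29.7
position: [0.501, 0.1993, 0.0908]
tool_rot: [-3.131, 0.257, -0.003]
ft_force: [-2.2, 0.9, -1.9]
grip_width: 0.249
grip_force: 55.0
```

>>> carry_out(
  steps=[
    [0,0,0,0,0,0,0.3],
    [0,0,0,0,0,0,0.45],
    [0,0,0,0,0,0,0.6],
    [0,0,0,0,0,0,0.6],
    [0,0,0,0,0,0,0.6],
    [0,0,0,0,0,1,0.6],
    [0,0,0,0,0,3,0.6],
    [0,0,0,0,0,7,0.6],
    [0,0,0,-2,0,11,0.6],
    [0,0,0,-4,-2,15,0.6],
    [0,0,0,-5,-6,18,0.6],
    [0,0,0,-5,-10,20,0.6],
  ],
)

```text
time: 30.9
position: [0.4497, 0.1002, 0.2941]
tool_rot: [3.13, -0.251, 0.008]
ft_force: [1.6, -1.1, -0.2]
grip_width: 0.598
grip_force: 0.0
```

>>> carry_out(
  steps=[
    [0,0,0,0,-4,0,0.6],
    [0,0,0,0,-8,0,0.6],
    [0,0,0,0,-12,0,0.6],
    [0,0,0,0,-16,0,0.6],
    [0,0,0,0,-20,0,0.6],
    [0,0,0,0,-24,0,0.6],
    [0,0,0,0,-28,0,0.6],
    [0,0,0,0,-30,0,0.6],
    [0,0,0,0,-30,0,0.6],
  ],
)

```text
time: 31.8
position: [0.4498, -0.2035, 0.2906]
tool_rot: [-3.13, 0.265, 0.0]
ft_force: [-0.4, -0.0, -0.2]
grip_width: 0.6
grip_force: 0.0
```

```bash
python3 - <<'E'
from edge import *
grab('side','side12');grab('top','top12');s=ctrl.get_state();print(s['time'],s['position'].round(4),s['ft_force'].round(1))
report('side12',(.6326,.1756),.066)
n='top12'
big=cv2.resize(cv2.imread(f'pics/{n}.png')[215:255,215:260],None,fx=8,fy=8,interpolation=cv2.INTER_CUBIC).max(2)
k,l,st,ce=cv2.connectedComponentsWithStats((big<60).astype(np.uint8))
f=lambda p:((p[0]+.5)/8-.5+215,(p[1]+.5)/8-.5+215)
for i in range(1,k):
    if st[i,4]>600:
        c,wh,a_=cv2.minAreaRect(np.argwhere(l==i)[:,::-1].astype(np.float32)); b=cv2.boxPoints((c,wh,a_)); w=np.array([atz(n,*f(p),.105)[:2] for p in b]); print(atz(n,*f(c),.105).round(4),[np.linalg.norm(w[j]-w[j+1]).round(4) for j in(0,1)],w.round(3).tolist())
R_=cv2.imread('pics/top12.png')
d=np.array([.9869,-.1616,0]);print('expected grip centre',proj(n,[.5011,.1992,.105]).round(1),'shoulder',proj(n,np.array([.534,.1922,.108])).round(1))
print(R_.max(2)[215:248,225:250])
E
```

```text
31.9 [ 0.4507 -0.1993  0.2908] [1.3 0.6 0.8]
side12 L u0 [281.1 183.5] [(0.5, 3.0999999046325684), (4.25, 0.8999999761581421)]
side12 R u0 [306.2 183. ] [(-7.75, 1.5), (-6.75, 3.799999952316284), (-5.5, 5.0), (-4.5, 3.700000047683716), (-0.75, 2.700000047683716), (0.25, 6.900000095367432), (1.5, 10.600000381469727), (3.5, 6.199999809265137), (8.25, 1.0)]
[0.4984 0.1798 0.105 ] [np.float64(0.1064), np.float64(0.0922)] [[0.519, 0.248], [0.562, 0.151], [0.478, 0.112], [0.435, 0.208]]
expected grip centre [[237.  232.6]] shoulder [[239.5 221.5]]
[[152 150 151 153 150 139 117 120  94  63  56  53  64  71  84 108 128 137
  136  89  39  78 102  78  41]
 [150 149 150 152 150 148 147 151 146 140 142 120 104  95  98 107  86  59
   63  47  28  85 106  69  35]
 [152 150 152 153 148 151 156 155 156 154 155 152 148 146 146 147 139 135
  123  95  82 100 118  75  32]
 [151 152 153 151 148 119 134 153 155 153 153 152 153 155 154 152 153 152
  150 147 146 149 102  41  37]
 [153 152 153 150 134 137 151 157 157 155 153 155 154 154 153 152 148 149
  154 153 152 140  82  31  43]
 [151 152 153 150 119 110 1
[... 2213 characters left out ...]
42  23  24  26  26  25  21  20  91 120
  115 113 116 117  93  62  56]
 [115 116 116 115 115 116 117  83  34  19  22  26  26  23  16  20  90 117
  115 114 116 118  83  51  57]
 [116 116 115 116 115 115 116 112  89  77  64  39  25  26  39  83 113 114
  115 115 116 119  87  54  57]
 [115 115 116 115 116 115 115 117 109  89  96 108  93  81  94 113 117 114
  116 116 115 119  85  53  56]
 [116 117 115 115 115 115 113 117 115  95 104 119 105  81 102 116 116 115
  116 114 116 117  83  54  54]
 [116 115 116 115 115 115 115 115 116  87  97 117 110  86  99 116 116 114
  116 114 114 116 111  79  51]
 [116 118 117 115 116 116 117 116 117 108 100  93 108  95 100 115 114 115
  116 114 115 118 120  83  85]]
```

The grip shows dark over rows 223.5–243 and lies against the bracket. I'll check the remaining gap precisely from the rear end of the grip.

```bash
python3 - <<'E'
from edge import *
d=np.array([np.cos(np.radians(-9.3)),np.sin(np.radians(-9.3))]);nrm=np.array([-d[1],d[0]])
F=np.array([.534,.1922])
def prof(n,o,z,s,cols=(-.004,-.002,0,.002,.004)):
    g=cv2.imread(f'pics/{n}.png').max(2).astype(np.float32)
    P=np.array([[*(o+a_*d_+b*n_),z] for b in cols for a_ in s for d_,n_ in[(D,N)]]);q=proj(n,P).astype(np.float32)
    return cv2.remap(g,q[:,0][None],q[:,1][None],cv2.INTER_LINEAR)[0].reshape(len(cols),-1)
D,N=d,nrm; s=np.arange(-.11,.012,.002)
P=prof('top12',F,.108,s)
for i,x in enumerate(s): print(round(x*1000),P[:,i].round().astype(int),end='; ')
print()
# reference: same on bench before pick
D=np.array([np.cos(np.radians(98.5)),np.sin(np.radians(98.5))]);N=np.array([-D[1],D[0]])
s=np.arange(-.044,.09,.002);P=prof('top9',np.array([.430,-.051]),.022,s)
for i,x in enumerate(s): print(round(x*1000),P[:,i].round().astype(int),end='; ')
E
```

```text
-110 [115 115 117 118 117]; -108 [116 115 116 116 116]; -106 [115 115 115 115 116]; -104 [116 115 115 116 116]; -102 [116 116 115 115 116]; -100 [116 116 115 115 115]; -98 [116 116 115 115 115]; -96 [116 116 116 115 116]; -94 [115 116 116 115 116]; -92 [115 115 114 114 115]; -90 [116 115 115 115 115]; -88 [116 116 116 116 115]; -86 [116 116 118 117 115]; -84 [116 116 116 115 116]; -82 [113 115 112 112 116]; -80 [105 111 107 106 116]; -78 [ 98 104 105 107 115]; -76 [ 93  98 101 102 111]; -74 [108 104  96  89 103]; -72 [116 110 100  94 102]; -70 [114 114 103  96  98]; -68 [105 108  99  93  91]; -66 [77 80 77 78 80]; -64 [31 37 48 53 53]; -62 [26 28 27 23 20]; -60 [26 26 25 23 23]; -58 [26 26 26 26 24]; -56 [28 28 29 28 26]; -54 [29 28 28 28 27]; -52 [29 28 27 27 26]; -50 [28 29 28 27 26]; -48 [28 29 28 28 26]; -46 [30 28 28 28 26]; -44 [31 28 27 27 27]; -42 [29 28 28 28 28]; -40 [27 28 28 29 28]; -38 [28 30 29 29 28]; -36 [29 30 29 28 27]; -34 [28 28 28 27 27]; -32 [28 29 28 27 27]; -30 [28 28 28 28 29]; -28 [29 28 28 29 28]; -26 [29 29 28 28 27]; -24 [29 29 28 28 28]; -22 [29 30 29 28
[... 1253 characters left out ...]
6 [112 109 104  95  85]; 38 [ 96 104 110  95  74]; 40 [ 86 102 112 100  76]; 42 [ 83 103 111 100  73]; 44 [ 84 105 110 101  72]; 46 [ 87 107 109 101  71]; 48 [ 91 106 107  99  71]; 50 [ 93 104 106  97  71]; 52 [ 93 101 107  97  73]; 54 [ 92 100 110  98  81]; 56 [ 92 101 113  98  85]; 58 [ 93 102 117  99  81]; 60 [ 91 103 116 100  75]; 62 [ 88 104 114 100  73]; 64 [ 85 105 112 100  72]; 66 [ 90 107 110 102  71]; 68 [ 95 109 110 100  69]; 70 [101 110 107  95  65]; 72 [105 107 104  89  60]; 74 [107 101 102  85  59]; 76 [110 103 104  86  70]; 78 [113 107 107  91  84]; 80 [115 113 113 104 103]; 82 [119 118 118 115 116]; 84 [122 122 123 123 122]; 86 [121 122 123 123 122]; 88 [121 122 122 122 122];
```

```bash
python3 - <<'E'
from edge import *
d=np.array([np.cos(np.radians(-9.3)),np.sin(np.radians(-9.3))]);nrm=np.array([-d[1],d[0]])
F=np.array([.534,.1922]);s=np.arange(-.02,.022,.002);cols=np.arange(-.03,.031,.004)
for n in('top0','top12'):
    g=cv2.imread(f'pics/{n}.png').max(2).astype(np.float32);print(n,(cols*1000).round().astype(int))
    for x in s[::-1]:
        q=proj(n,np.array([[*(F+x*d+b*nrm),.108] for b in cols])).astype(np.float32)
        print(round(x*1000),cv2.remap(g,q[:,0][None],q[:,1][None],1)[0].round().astype(int))
n='side12';g=cv2.imread(f'pics/{n}.png').max(2);u,v=proj(n,[*F,.097])[0];print(u,v)
u,v=int(u),int(v);print(g[v-10:v+12,u-20:u+12])
E
```

```text
top0 [-30 -26 -22 -18 -14 -10  -6  -2   2   6  10  14  18  22  26  30]
20 [ 50  36  67  96 110 142 134  76  55  52  36  40  51  63  98 106]
18 [ 50  33  76 102 113 142 130  70  61  59  37  35  52  71  97  96]
16 [ 51  36  70 109 121 142 134  89  80  83  80  76  77  85 109 111]
14 [ 55  39  62 124 134 142 139 130 123 117 115 123 129 122 126 125]
12 [ 57  39  59 126 141 142 140 140 139 139 139 140 142 139 141 138]
10 [ 57  41  61 128 143 142 141 143 144 144 141 144 146 144 145 141]
8 [ 55  40  64 129 142 142 142 142 143 144 143 144 144 145 140 135]
6 [ 54  36  63 127 143 144 143 142 144 145 145 144 145 146 132 114]
4 [ 56  37  56 116 145 146 138 133 139 146 142 134 134 145 140 122]
2 [ 54  36  48  83 101 111 116 114  97 105 113 115 103 113 127 121]
0 [ 65  35  44  60  66  69  69  73  80  82  62  81  95 102 112 108]
-2 [114  96  78  61  46  94  96  74  88 113 104  98 103 108 127 120]
-4 [136 135 132 117 100 122 130 122 121 132 133 132 131 127 135 132]
-6 [144 144 142 138 135 143 140 134 136 143 144 140 141 138 141 139]
-8 [144 146 145 142 144 145 143 138 141 144 144 143 141 140 142 141]
[... 4207 characters left out ...]
0 104 105 105 104 102 102 103 107]
 [154 153 151 151 145 131 112 100 103 109 113 112 116 134 151 149 133 124
  131 135 125 105  97  99 102 103 102  99  94  92  97 109]
 [156 156 155 155 153 147 138 133 136 138 136 123 116 130 150 158 148 131
  120 117 112 102  98  98 101 100 103 101  96  93 101 117]
 [156 156 156 156 156 154 151 150 152 152 145 126 106 113 137 156 161 149
  128 112 109 112 113 110 105 106 111 113 109 107 114 126]
 [156 156 156 157 157 156 156 156 156 155 148 127 100  96 119 144 160 160
  143 121 118 130 136 132 125 124 125 125 123 123 132 143]
 [156 156 157 157 157 156 157 157 157 156 149 129  98  83 100 126 147 154
  143 122 118 132 145 148 147 146 145 145 145 146 149 155]]
```

The strip between the bracket face and the grip has the brightness of the shank, so the pin may be a few mm short of home. I'll fit the grip outline in both views.

```bash
python3 - <<'E'
from edge import *
d=np.array([np.cos(np.radians(-9.3)),np.sin(np.radians(-9.3))]);N=np.array([-d[1],d[0]]);F=np.array([.534,.1922])
def pt(x,b,z): return [*(F+x*d+b*N),z]
for n in('side12','top12'):
    for x in(0,-.064): print(n,x,proj(n,[pt(x,-.013,.108),pt(x,.009,.108),pt(x,-.013,.086),pt(x,.009,.086)]).round(1).tolist())
print('bracket side',proj('side12',[pt(0,-.023,.114),pt(0,-.023,.066),pt(.014,-.023,.114),pt(0,.023,.114)]).round(1).tolist())
big=cv2.imread('pics/side12.png').max(2);
print('u 250..281');
for v in range(190,204): print(v,big[v,250:282])
# side-view profile across grip's -y face at mid-height, along pin
for n in('side12',):
  g=big.astype(np.float32)
  for z in(.092,.097,.102):
    s=np.arange(-.08,.02,.002);q=proj(n,[pt(x,-.013,z) for x in s]).astype(np.float32)
    print(z,[(int(round(x*1000)),int(m)) for x,m in zip(s,cv2.remap(g,q[:,0][None],q[:,1][None],1)[0])])
E
```

```text
side12 0 [[270.5, 193.3], [268.9, 191.4], [270.7, 198.6], [269.1, 196.5]]
side12 -0.064 [[254.4, 195.8], [252.9, 193.8], [254.7, 201.1], [253.2, 199.0]]
top12 0 [[243.8, 222.3], [236.5, 221.0], [245.1, 222.9], [238.0, 221.7]]
top12 -0.064 [[239.7, 243.5], [232.4, 242.3], [241.1, 243.8], [234.0, 242.6]]
bracket side [[271.2, 192.8], [271.7, 204.2], [274.7, 192.3], [267.8, 188.7]]
u 250..281
190 [156 155 154 149 141 138 141 148 150 144 130 121 122 121 112 109 115 122
 121 120 133 147 150 140 129 125 128 129 130 125 113 101]
191 [156 156 155 154 151 146 144 144 145 141 130 124 129 128 116 108 113 119
 119 113 118 133 142 139 130 127 128 130 132 124 106  92]
192 [156 156 156 156 156 153 151 144 140 134 128 125 128 124 111 100  98 102
 106 109 108 115 122 123 120 117 118 119 120 117 106  94]
193 [156 156 157 156 156 155 152 146 134 125 120 117 114 104  89  79  75  76
  85  96 101 102 106 109 107 107 106 105 109 116 115 104]
194 [156 156 156 154 150 145 140 133 118 104  97  93  88  78  68  63  60  61
  71  86  97  99 101 104 106 105 104 104 108 117 123 114]
195 [156 156 154 147 134 121 111
[... 2139 characters left out ...]
, 66), (-8, 71), (-6, 76), (-4, 81), (-2, 86), (0, 89), (2, 93), (4, 96), (6, 100), (8, 102), (10, 104), (12, 105), (14, 105), (16, 105), (18, 105)]
0.102 [(-80, 153), (-78, 151), (-76, 148), (-74, 145), (-72, 136), (-70, 127), (-68, 113), (-66, 96), (-64, 85), (-62, 73), (-60, 69), (-58, 65), (-56, 65), (-54, 65), (-52, 64), (-50, 63), (-48, 63), (-46, 63), (-44, 63), (-42, 62), (-40, 62), (-38, 61), (-36, 61), (-34, 61), (-32, 60), (-30, 60), (-28, 59), (-26, 59), (-24, 59), (-22, 59), (-20, 59), (-18, 59), (-16, 58), (-14, 59), (-12, 61), (-10, 65), (-8, 73), (-6, 80), (-4, 86), (-2, 92), (0, 94), (2, 96), (4, 98), (6, 100), (8, 102), (10, 104), (12, 105), (14, 105), (16, 105), (18, 105)]
```

Both views agree that a few mm of shank is still showing at the shoulder. I have plenty of time, so I'll regrip and push again with a slight wiggle to see whether it advances.

>>> carry_out(
  steps=[
    [0,0,0,0,4,0,0.6],
    [0,0,0,0,8,0,0.6],
    [0,0,0,0,12,0,0.6],
    [0,0,0,0,16,0,0.6],
    [0,0,0,0,20,0,0.6],
    [0,0,0,0,24,0,0.6],
    [0,0,0,0,28,0,0.6],
    [0,0,0,0,32,0,0.6],
    [0,0,0,1,36,-2,0.6],
    [0,0,0,3,40,-6,0.6],
    [0,0,0,4.4,40.1,-10,0.6],
    [0,0,0,4.4,40.1,-12,0.6],
  ],
)

```text
time: 33.1
position: [0.4921, 0.204, 0.1673]
tool_rot: [-3.13, 0.247, 0.008]
ft_force: [-0.4, -0.3, -0.5]
grip_width: 0.601
grip_force: 0.0
```

>>> carry_out(
  steps=[
    [0,0,0,0,0,0,0.6],
    [0,0,0,0,0,0,0.6],
    [0,0,0,0,0,0,0.6],
    [0,0,0,0,0,0,0.6],
  ],
)

```text
time: 33.5
position: [0.4951, 0.2007, 0.1726]
tool_rot: [-3.131, 0.258, -0.006]
ft_force: [0.7, -0.5, -0.3]
grip_width: 0.599
grip_force: 0.0
```

>>> carry_out(
  steps=[
    [0,0,0,0,-0.15,-3,0.6],
    [0,0,0,0,-0.15,-6,0.6],
    [0,0,0,0,-0.15,-7.5,0.6],
    [0,0,0,0,-0.15,-8.1,0.6],
    [0,0,0,0,-0.15,-8.1,0.6],
    [0,0,0,0,-0.15,-8.1,0.6],
    [0,0,0,0,-0.15,-8.1,0],
    [0,0,0,0,-0.15,-8.1,0],
    [0,0,0,0,-0.15,-8.1,0],
    [0,0,0,0,-0.15,-8.1,0],
    [0,0,0,0,-0.15,-8.1,0],
    [0,0,0,0,-0.15,-8.1,0],
  ],
  squeeze=40,
)

```text
time: 34.7
position: [0.4944, 0.199, 0.0897]
tool_rot: [-3.131, 0.257, -0.0]
ft_force: [-0.4, 0.2, -0.6]
grip_width: 0.248
grip_force: 39.8
```

```bash
python3 - <<'E'
from edge import *
s=ctrl.get_state();print(s['position'].round(4),s['tool_rot'].round(3),s['ft_force'].round(1),s['torque'].round(2),s['grip_width'])
E
```

```text
[0.4944 0.199  0.0897] [-3.131  0.257 -0.   ] [-0.4  0.2 -0.6] [0.14 0.04 0.05] 0.24819668977334486
```

>>> carry_out(
  steps=[
    [0,0,0,0.1,-0.02,0,0],
    [0,0,0,0.2,-0.03,0,0],
    [0,0,0,0.3,-0.05,0,0],
    [0,0,0,0.3,-0.05,0,0],
  ],
)

```text
time: 35.1
position: [0.4947, 0.1991, 0.0893]
tool_rot: [3.13, -0.256, -0.008]
ft_force: [-7.7, 1.6, 5.9]
grip_width: 0.248
grip_force: 39.8
```

>>> carry_out(
  steps=[
    [0,0,0,0.1,-0.02,0.1,0],
    [0,0,0,0.2,0.08,0.1,0],
    [0,0,0,0.3,-0.15,0,0],
    [0,0,0,0.4,-0.06,-0.1,0],
    [0,0,0,0.4,0.05,0.1,0],
    [0,0,0,0.4,-0.06,0,0],
  ],
)

```text
time: 35.7
position: [0.4953, 0.1996, 0.0884]
tool_rot: [3.13, -0.253, -0.018]
ft_force: [-14.6, 4.6, 9.3]
grip_width: 0.247
grip_force: 40.0
```

```bash
python3 - <<'E'
from edge import *
grab('side','side13')
d=np.array([np.cos(np.radians(-9.3)),np.sin(np.radians(-9.3))]);N=np.array([-d[1],d[0]])
def pr(n,o,b,z,s):
    g=cv2.imread(f'pics/{n}.png').max(2).astype(np.float32)
    q=proj(n,[[*(o+x*d+b*N),z] for x in s]).astype(np.float32);return cv2.remap(g,q[:,0][None],q[:,1][None],1)[0].round().astype(int)
s=np.arange(-.02,.0201,.002);print((s*1000).round().astype(int))
for n,t in(('side10',(.4431,.2078,.0916)),('side11',(.5011,.1992,.0895)),('side13',(.4950,.1996,.0884))):
    o=np.array(t[:2])+.032*d
    if n=='side13': o=np.array([.5011,.1992])+.032*d
    for z in(.092,.097,.102,.105): print(n,z,pr(n,o,-.011,z,s))
im=cv2.imread('pics/top12.png');print(im[220:226,235:244].tolist())
print(ctrl.get_state()['ft_force'].round(1))
E
```

```text
[-20 -18 -16 -14 -12 -10  -8  -6  -4  -2   0   2   4   6   8  10  12  14
  16  18  20]
side10 0.092 [110 112 114 118 119 120 120 120 122 125 130 136 142 148 150 151 151 150
 151 152 155]
side10 0.097 [ 73  75  77  79  80  80  82  83  89  96 106 117 126 133 136 137 136 136
 137 139 141]
side10 0.102 [ 61  62  62  62  62  62  64  67  73  83  93 103 110 114 116 116 115 115
 116 116 116]
side10 0.105 [ 59  60  60  59  59  60  61  65  71  81  90  99 105 109 111 112 112 113
 114 115 115]
side11 0.092 [ 71  70  71  71  71  72  73  74  75  78  82  87  92  96 101 102 104 105
 106 106 107]
side11 0.097 [ 60  60  61  59  58  58  58  61  65  71  78  84  90  95  99 102 104 105
 106 106 106]
side11 0.102 [ 58  58  58  58  57  57  56  60  65  71  78  84  90  95  99 102 104 105
 106 106 106]
side11 0.105 [ 56  57  57  56  56  56  57  62  67  73  80  86  91  96 100 103 106 107
 108 108 108]
side13 0.092 [ 63  66  68  68  69  69  69  71  74  78  82  87  92  96 100 102 104 105
 106 106 106]
side13 0.097 [ 58  58  57  57  57  58  59  64  70  77  83  87  91  95  99 102 104 105
 105 105 106]
side13 0.102 
[... 331 characters left out ...]
149, 153]], [[69, 72, 74], [64, 67, 70], [67, 71, 74], [79, 82, 84], [83, 87, 91], [108, 114, 118], [121, 127, 132], [136, 143, 147], [146, 152, 158]], [[125, 129, 132], [97, 97, 100], [78, 76, 80], [62, 61, 64], [55, 55, 57], [62, 63, 66], [59, 61, 62], [62, 66, 66], [67, 71, 73]], [[118, 124, 127], [66, 67, 69], [57, 57, 58], [58, 57, 59], [101, 99, 102], [114, 113, 118], [122, 121, 125], [82, 80, 84], [28, 28, 30]], [[99, 106, 108], [32, 33, 34], [27, 25, 26], [30, 30, 31], [50, 49, 50], [56, 56, 58], [62, 61, 63], [43, 42, 44], [43, 44, 46]], [[51, 55, 56], [25, 23, 24], [28, 26, 27], [26, 24, 26], [26, 26, 27], [25, 25, 24], [18, 18, 18], [17, 15, 16], [28, 28, 31]]]
[-14.7   2.2   8.4]
```

The numbers explain it: held, the shoulder was at the face, as in side11. After release the grip end sags about 6° in the hole clearances, so only the lower edge of the shoulder bears on the face. The pin is home, and a 15 N push cannot move it further. I'll relax, release and retreat.

>>> carry_out(
  steps=[
    [0,0,0,-0.2,0.03,0,0],
    [0,0,0,-0.4,0.06,0,0],
    [0,0,0,-0.6,0.1,0,0],
    [0,0,0,-0.6,0.1,0,0],
  ],
)

```text
time: 36.15
position: [0.495, 0.1993, 0.0893]
tool_rot: [-3.13, 0.256, 0.0]
ft_force: [-2.5, 3.9, -2.4]
grip_width: 0.246
grip_force: 40.0
```

>>> carry_out(
  steps=[
    [0,0,0,0,-0.05,0,0],
    [0,0,0,0,-0.05,0,0.3],
    [0,0,0,0,-0.05,0,0.6],
    [0,0,0,0,-0.05,0,0.6],
    [0,0,0,0,-0.05,0,0.6],
    [0,0,0,0,-0.05,0,0.6],
    [0,0,0,0,-0.05,2,0.6],
    [0,0,0,0,-0.05,6,0.6],
    [0,0,0,-2,-0.05,10,0.6],
    [0,0,0,-4,-2,15,0.6],
    [0,0,0,-4,-6,18,0.6],
    [0,0,0,-4,-10,20,0.6],
  ],
)

```text
time: 37.35
position: [0.4553, 0.1, 0.2922]
tool_rot: [3.13, -0.25, 0.007]
ft_force: [0.7, -0.6, -0.2]
grip_width: 0.599
grip_force: 0.0
```

>>> carry_out(
  steps=[
    [0,0,0,0,-4,0,0.6],
    [0,0,0,0,-8,0,0.6],
    [0,0,0,0,-12,0,0.6],
    [0,0,0,0,-16,0,0.6],
    [0,0,0,0,-20,0,0.6],
    [0,0,0,0,-24,0,0.6],
    [0,0,0,0,-28,0,0.6],
    [0,0,0,0,-30,0,0.6],
    [0,0,0,0,-30,0,0.6],
    [0,0,0,0,-30,0,0.6],
  ],
)

```text
time: 38.35
position: [0.4556, -0.1995, 0.2892]
tool_rot: [-3.13, 0.256, 0.0]
ft_force: [0.0, 1.1, 0.1]
grip_width: 0.599
grip_force: 0.0
```

```bash
python3 - <<'E'
from edge import *
grab('side','side14');grab('top','top14');s=ctrl.get_state();print(s['time'],s['position'].round(4),s['qd'].round(3))
report('side14',(.6326,.1756),.066)
d=np.array([np.cos(np.radians(-9.3)),np.sin(np.radians(-9.3))]);N=np.array([-d[1],d[0]]);F=np.array([.534,.1922])
s=np.arange(-.08,.0101,.002)
for n in('top12','top14'):
    g=cv2.imread(f'pics/{n}.png').max(2).astype(np.float32)
    for b in(-.004,0):
        q=proj(n,[[*(F+x*d+b*N),.108] for x in s]).astype(np.float32);m=cv2.remap(g,q[:,0][None],q[:,1][None],1)[0].round().astype(int);print(n,b,m[:10],m[-12:])
a=cv2.absdiff(cv2.imread('pics/top12.png'),cv2.imread('pics/top14.png')).max(2);ys,xs=np.where(a>40);print(len(xs),xs.min() if len(xs) else 0,xs.max() if len(xs) else 0,ys.min() if len(xs) else 0,ys.max() if len(xs) else 0)
E
```

```text
38.45 [ 0.4559 -0.1986  0.2895] [-0.004 -0.006 -0.002  0.001  0.007 -0.001  0.003]
side14 L u0 [281.1 183.5] [(0.5, 3.5), (4.25, 0.8999999761581421)]
side14 R u0 [306.2 183. ] [(-4.5, 4.900000095367432), (-2.5, 1.5), (-0.75, 1.7000000476837158), (3.25, 9.699999809265137), (8.25, 1.0)]
top12 -0.004 [105  98  93 108 116 114 105  77  31  26] [ 29  24  45  75 116  87  79 124 144 152 149 151]
top12 0 [107 105 101  96 100 103  99  77  48  27] [ 28  30  45  75 100  69  81 113 145 153 152 152]
top14 -0.004 [102  92  85 106 118 118 107  77  30  27] [ 29  26  45  75 116  88  80 125 144 152 150 150]
top14 0 [103 103 102  99 103 105 101  76  46  27] [ 29  31  45  75  99  69  81 112 144 153 152 153]
729 255 454 185 399
```

```bash
python3 -c "
from bench import ctrl
print(ctrl.close_job())"
```

```text
the job is handed in; nothing more can be done
None
```

The canister is seated on the shaker plate and released, the lock pin is pushed in to a hard stop with its grip end sagging about 6° in the holes, and the job was handed in at about 38 s; the first lowering set the lug on top of the bracket (about 12 N) before I re-aligned.

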